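Tighten a three-jaw chuck on a thin tube with its square safety key

TASK

Tighten the chuck of the indexing head on the thin tube: take the T-handled chuck key out of its wooden block, press its square end fully home in the square socket on top of the chuck against its spring sleeve, and, holding it down, turn it clockwise until you feel the three jaws grip the tube snugly, no further, because the thin tube dents. Then pull the key out (a key is never left in a chuck) and put it back upright in its hole in the block, down to its flange; never force the key, and leave the tape roll, the amber cup and the blue-handled pliers beside the drill stand where they are.

Things in the scene. Friction and masses are not known exactly. Their poses are not given: they have to be found in the camera images.
- chuck_key: Loose steel safety chuck key, 88 mm long, about 0.2 kg. Origin at the centre of the tip of its square end; z runs up the shank to the handle, x along the handle, y across it. Square end 12 x 12 mm with sides along x and y, the last 2 mm tapered to 9 mm. Above it a spring sleeve, a 16 mm shank, and a round flange of 34 mm diameter at z = 50 to 54 mm.
- key_tip (a point): Centre of the tip of the key's square end (same point and axes as chuck_key).
- key_handle (a point): Where to grasp the key: middle of its flat dark T handle, 77 mm above the tip, same axes as chuck_key. The handle is 72 mm long (x), 13 mm thick (y) and 22 mm high (66 to 88 mm above the tip); it stays clear above the block, so it can be taken from above across its thickness.
- key_sleeve: Spring sleeve round the key's square end: ring 26 mm in diameter, 16 mm high, origin at the centre of its lower rim. At rest the rim is 6 mm above the key's tip; it can be pushed 9 mm up along the key, against 2.7 N at first and 6.8 N at the end, where it stops hard. A key in the socket that is not held down pops up until only 6 mm of its square is in.
- key_socket (a point): Square socket on top of the chuck: centre of its mouth, about 126 mm above the table, z up, x and y along the sides of the square; turns with the pinion. Hole 12.8 x 12.8 mm, 18 mm deep, mouth bevelled 1 mm; it takes the key in all four quarter-turn positions. Fully home is 15 mm deep (the sleeve at its stop); 10 mm or more counts. Nothing near it is over 8 mm higher.
- pinion: Dark round steel disc, 32 mm in diameter, with the socket in its face, recessed 2.5 mm in a seat of 33 mm diameter; origin 26 mm below the socket's mouth. Clockwise from above closes the jaws, 2 mm per radian. It runs stiffly, with 0.04 to 0.1 N m, and stays where it is left. How far it turns before the jaws meet the tube differs each time: 0.1 to 1.15 rad from the start.
- jaw_1: The lowest of the three jaws on the chuck's front; all move together and grip alike. Origin on the spindle axis when fully open; it rises as it closes. Once the jaws meet the tube, the torque on the key climbs fast: 0.15 N m some 0.1 rad later, then 0.1 N m more about every 0.05 rad. 0.16 to 0.23 N m is snug, 0.29 N m dents the tube. The grip eases a little when the key is let go.
- indexing_head: Indexing head with a three-jaw chuck of 116 mm diameter and 48 mm length on a horizontal spindle 75 mm above the table; bolted down, does not move. Origin on the table right below the socket; -x is the front, where the jaws and the tube are, the grey housing lies to +x; foot from x = -34 to 132 mm, 112 mm wide (y).
- tube: Thin-walled aluminium tube, 32 mm outer diameter, 100 mm long, lying loose between the jaws along the spindle axis. Origin on its axis right below the socket, x along it; it reaches from x = -85 mm (front) to 15 mm.
- key_block: Wooden block 80 x 110 x 62 mm (x, y, z) that holds the key; does not move. Origin at the centre of its underside. Besides the key's hole it has two small dark holes that are not used.
- block_hole (a point): Centre of the mouth of the key's hole on the top of the block, z up, 62 mm above the table. Round, 31 mm diameter, 56 mm deep. The key hangs in it by its flange, with its tip 50 mm below this point and its handle clear above the block.
- drill_stand: Fixed drill stand, 450 mm tall, behind and left of the key block, between it and the chuck as seen from above. Its tool hangs out toward the robot to x = 0.565 m over y = 0.10 to 0.19 m, from 130 mm height up; its foot reaches to x = 0.54 m. Keep the gripper and wrist clear: carry the key in front of it, on the robot's side.
- tape_roll: Bystander: cream masking tape roll lying flat, 92 mm diameter, 25 mm high. Origin under its centre.
- amber_cup: Bystander: amber plastic cup standing upside down behind the indexing head, 65 mm diameter, 91 mm high. Origin under its centre.
- long_nose: Bystander: long-nose pliers with blue handles, 182 mm long, 12 mm high, lying right of the drill stand. Origin under the centre.

How it is judged:
By the outcome, as a careful person would: the job done as asked, in the order asked, and still so for the second after the job is handed in, with the robot touching nothing.
It also fails if it takes over 72 s, if anything falls off the work surface, if the arm or the gripper's body presses on something with over 40 N, if the wrist force passes 120 N, or if a joint passes its speed limit or range.

ROBOT

A 6-joint arm with a two-finger parallel gripper is mounted at the origin on a cart in front of the work surface, level with it; the furniture and walls round the work are solid. World frame = base frame: x ahead of the robot, y to its left, z up, the work surface at z = 0. Lengths are in m, angles in rad, forces in N, time in s.
With the tool pointing down it reaches from about 0.375 to 0.9 m from the base axis. Payload 3.1 kg.
Tool frame: the origin (TCP) lies at the very end of the fingers, on their centre line; the grasp point (between the pads) lies 19 mm behind it (manip.tcp_to_grasp is the distance from the TCP to the grasp point, in m); z points along the fingers, y is the line along which they close (so a half turn about z gives the same grasp; the last joint's range is limited). The gripper opens to 87 mm and grips with 3 to 60 N. Pads are 19 mm wide; open, the fingers measure 117 mm over their backs; the gripper's body (75 mm by 190 mm) begins 51 mm behind the grasp point.
Start: joints at [-0.178, 0.527, 1.433, -0, 1.181, -0.178], TCP at [0.625, 0, 0.223] pointing down, gripper open.
Joint ranges: [-3.08, 3.08], [-0.75, 2.2], [0.22, 2.44], [-1.43, 4.57], [0, 2.65], [-2.85, 2.85]. Speed limits (rad/s): [2.79, 2.79, 3.14, 3.14, 3.14, 3.14].

INTERFACE

Orientations are given as a unit quaternion [w, x, y, z].
In Python, from plant import telemetry, imaging, ticket, manip gives the robot as it stands.
- The arm moves only by the tool carry_out, never from a script. Its argument "series" is a list of rows, each an object of numbers: "x", "y", "z": the shift along the tool's x, y, z in units of 25 mm (1.0 is 25 mm); "rx", "ry", "rz": the turn, a rotation vector about the tool's x, y, z in rad; "fingers": the closure, from 0 (fully open) to 1 (shut). In form: [{"x": .., "y": .., "z": .., "rx": .., "ry": .., "rz": .., "fingers": ..}, ...]. A call has 1 to 5 rows; each row is the pose to reach, as a shift and turn from the pose commanded when the call began, along the tool's axes at that moment; what a row does not reach only later rows make up. A row lasts 1/10 s, in which the tool goes at most 50 mm and 8.59 degrees, less where a joint would pass 70% of its speed; a pose out of reach is approached as far as the arm can. A call with a gripper value outside its range is refused whole. The fingers move at their own pace and stop on an object; the grip force is fixed at half the most. Time passes only in rows, so rows that repeat a pose let the fingers close. It gives the time, the measured TCP pose, the force, the opening and the grip force at its end, in the units of the state.
- telemetry.get_obs(): the state, without advancing time (a new reading comes with each control period).
- imaging.snapshot(name): name is "scene" or "side" or "wrist"; returns the picture (384x512x3 uint8, red, green, blue); there is no depth.
- imaging.camera_params(name): a dict with "fx", "fy", "cx", "cy" (pixels), "pose" (4x4, takes a point from camera to world coordinates). Camera axes: x right, y down, z forward; pixel columns grow to the right and rows downward; lengths in m; the calibration is good to about 2 mm. The wrist camera is an equidistant fisheye: a pixel r from the principal point sees the ray r / f radians off the axis. A picture is of the moment at which its call begins: read the wrist's pose just before it. camera_params takes no time and is no camera call; for the wrist camera it gives the pose at the moment of the call.
- ticket.finish_job(): hands the job in; it is judged then, once.
The state is a dict: "time": time; "q": joint angles; "qd": joint speeds; "joint_torque": joint torques, N m; "ee_pos": TCP position; "tcp_rot": TCP orientation; "contact_force": force on the tool from outside, world axes, zero at the start; "torque": the same for the moment, N m; "grip_width": opening from 0.0 (shut) to 1.0 (fully open); "grasp_force": force on a finger pad.
Only numpy, scipy, OpenCV 4.12 (cv2) and the standard library are available. Lean on these libraries where they do the work, as an engineer would, in place of code of your own. Each camera call takes 0.05 s, during which the arm holds its last target. There are 200 camera calls.

## Working session

There is one attempt and no reset: what is moved stays moved. The work goes in short steps, Python scripts to look and compute and a tool call to move; the robot and the scene stay as the last step left them, time stands still between calls to the robot, and variables do not carry over. Pictures are saved under pics/ and viewed, at most 10 in all, crops included, and the job is handed in when it is done.

Besides the shell and the picture viewer there is one more tool, called in YAML: its name, and indented under it one key for each argument. carry_out: Moves the arm, as the interface text tells. Its arguments: {"type":"object","properties":{"series":{"type":"array","items":{"type":"object","properties":{"x":{"type":"number"},"y":{"type":"number"},"z":{"type":"number"},"rx":{"type":"number"},"ry":{"type":"number"},"rz":{"type":"number"},"fingers":{"type":"number"}}}}},"required":["series"]}

```bash
mkdir -p pics; cat > h.py <<'E'
import numpy as np, cv2
from plant import telemetry, imaging, ticket, manip
def snap(n,f=None):
    p=imaging.camera_params(n); im=imaging.snapshot(n)
    if f: cv2.imwrite('pics/'+f,im[:,:,::-1])
    return im,p
def ray(p,u,v,fish=False):
    a=np.array([(u-p['cx'])/p['fx'],(v-p['cy'])/p['fy']])
    if fish:
        r=np.hypot(*a); d=np.array([*(a/max(r,1e-9)*np.sin(r)),np.cos(r)])
    else: d=np.array([*a,1.])
    T=np.array(p['pose']); return T[:3,3],T[:3,:3]@d
def onz(p,u,v,z,fish=False):
    o,d=ray(p,u,v,fish); return o+d*(z-o[2])/d[2]
def proj(p,X,fish=False):
    T=np.array(p['pose']); c=T[:3,:3].T@(np.asarray(X,float)-T[:3,3])
    if fish:
        r=np.hypot(c[0],c[1]); t=np.arctan2(r,c[2]); return p['cx']+p['fx']*t*c[0]/r,p['cy']+p['fy']*t*c[1]/r
    return p['cx']+p['fx']*c[0]/c[2],p['cy']+p['fy']*c[1]/c[2]
E
python3 - <<'E'
from h import *
ims=[]
for n in('scene','side','wrist'):
    im,p=snap(n,n+'0.png'); ims.append(im); print(n,p['fx'],p['cx'],p['cy'],np.round(p['pose'],3).tolist())
o=telemetry.get_obs();print(o)
E
```

```text
scene 477.3098994952884 245.86140702499952 200.81693141401624 [[0.859, -0.272, 0.434, 0.052], [-0.512, -0.48, 0.712, -0.59], [0.015, -0.834, -0.552, 0.712], [0.0, 0.0, 0.0, 1.0]]
side 379.03500188454643 255.3760662242165 191.57835868481564 [[-0.992, -0.028, 0.12, 0.422], [-0.122, 0.362, -0.924, 1.072], [-0.017, -0.932, -0.363, 0.444], [0.0, 0.0, 0.0, 1.0]]
wrist 297.3186396354542 254.35281236796004 191.79753389564368 [[1.0, 0.0, -0.002, 0.623], [-0.0, -0.969, -0.245, 0.067], [-0.002, 0.245, -0.969, 0.384], [0.0, 0.0, 0.0, 1.0]]
{'time': 0.15, 'q': array([-1.78491513e-01,  5.28265825e-01,  1.43361742e+00, -5.92723052e-06,
        1.18139121e+00, -1.78498371e-01]), 'qd': array([-0.00042363, -0.00288964, -0.00361301, -0.00098964, -0.00113826,
       -0.00244838]), 'joint_torque': array([ 9.14956272e-04, -4.40429199e+01, -1.76841742e+01,  6.33679633e-02,
        5.52540855e-02, -1.06930895e-04]), 'ee_pos': array([6.24434851e-01, 1.35025253e-04, 2.21785315e-01]), 'tcp_rot': array([-6.89169115e-04,  7.07103309e-01,  7.07109753e-01, -4.81840073e-04]), 'contact_force': array([-1.2149785,  0.2533163,  0.8853647]), 'torque': array([-0.02592762, -0.0045249 ,  0.01302985]), 'grasp_force': 0.0, 'grip_width': 0.9987831327946083}
```

View pics/scene0.png

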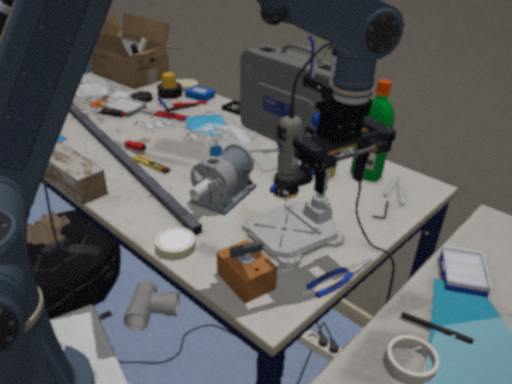

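View pics/wrist0.png

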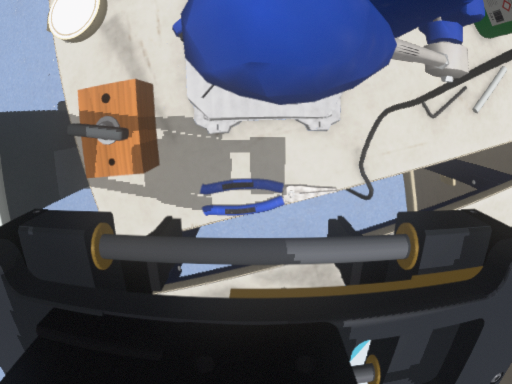

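View pics/side0.png

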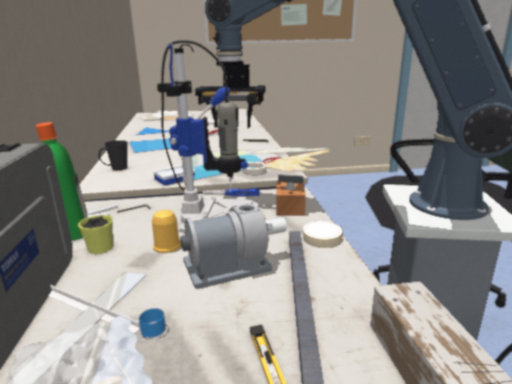

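The scene view shows the key block at about (246,270) with the handle at (247,249), and the chuck top near (238,155). In the wrist view the handle runs from (68,130) to (128,133). In the side view the socket is near (245,208). Next I'll look closer and measure.

```bash
python3 - <<'E'
from h import *
a=cv2.imread('pics/wrist0.png')[70:190,40:180]; b=cv2.imread('pics/scene0.png')[130:220,180:270]; c=cv2.imread('pics/side0.png')[190:290,175:295]
d=cv2.imread('pics/scene0.png')[230:305,205:285]
r=lambda i,w,h:cv2.resize(i,(w,h),interpolation=cv2.INTER_CUBIC)
cv2.imwrite('pics/m0.png',np.vstack([np.hstack([r(a,400,300),r(b,400,300)]),np.hstack([r(d,400,300),r(c,400,300)])]))
im=cv2.imread('pics/wrist0.png');p=imaging.camera_params('wrist')
hsv=cv2.cvtColor(im,cv2.COLOR_BGR2HSV)
m=((hsv[...,0]<20)&(hsv[...,1]>120)&(hsv[...,2]>70)).astype(np.uint8);m[:60]=0;m[200:]=0;m[:,180:]=0
m=cv2.morphologyEx(m,cv2.MORPH_CLOSE,np.ones((25,25)))
cs=max(cv2.findContours(m,0,1)[0],key=cv2.contourArea);ap=cv2.approxPolyDP(cv2.convexHull(cs),5,True)[:,0]
print(ap.tolist()); print([np.round(onz(p,*q,0.062,True),3).tolist() for q in ap])
for q in [(68,130),(128,133),(68,124),(126,128)]: print(q,np.round(onz(p,*q,.1,True),3))
s=imaging.camera_params('scene');t=imaging.camera_params('side')
print(onz(s,238,155,.126),onz(t,245,208,.126))
E
```

```text
[[134, 79], [152, 113], [153, 158], [142, 172], [87, 177], [78, 91]]
[[0.487, 0.116, 0.062], [0.509, 0.076, 0.062], [0.508, 0.025, 0.062], [0.493, 0.009, 0.062], [0.415, 0.004, 0.062], [0.409, 0.111, 0.062]]
(68, 130) [0.419 0.064 0.1  ]
(128, 133) [0.495 0.056 0.1  ]
(68, 124) [0.419 0.071 0.1  ]
(126, 128) [0.493 0.061 0.1  ]
[0.60677464 0.36274738 0.126     ] [0.53735275 0.3572062  0.126     ]
```

View pics/m0.png

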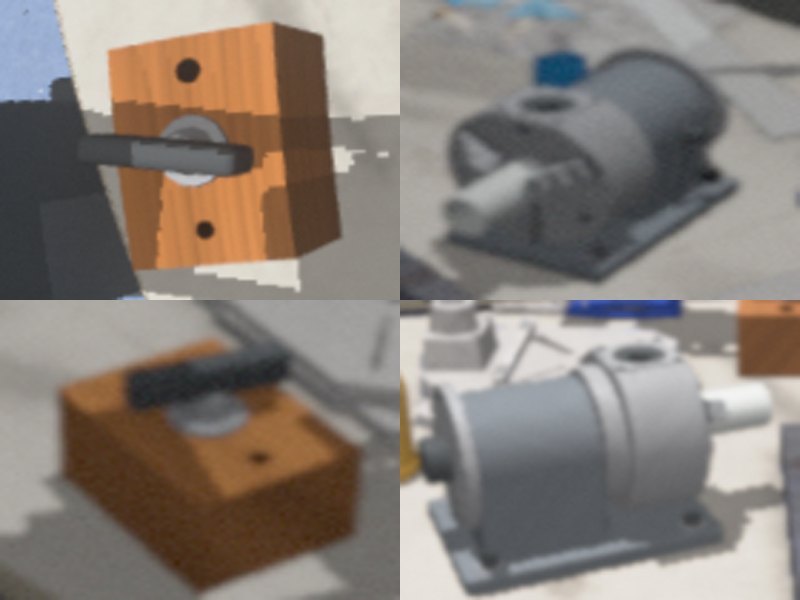

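The composite shows the flange disc in the wrist view at about (107.5,122.5). The handle ends are at about (67.5,122) and (126,125). The chuck socket is at scene (212.6,161) and side (247,208.3).

```bash
python3 - <<'E'
from h import *
p=imaging.camera_params('wrist');s=imaging.camera_params('scene');t=imaging.camera_params('side')
print('flange',onz(p,107.5,122.5,.066,True))
for q in [(78,87.5),(135,77.7),(145,160),(88,164.5)]: print('corner',np.round(onz(p,*q,.062,True),3))
for q in [(105.8,95),(111.8,150.3)]: print('small holes',np.round(onz(p,*q,.062,True),3))
for q in[(67.5,122),(126,125)]: print('handle',np.round(onz(p,*q,.1,True),3))
print('handle scene',[onz(s,*q,.1) for q in[(231,252),(262,241)]])
print('sock',onz(s,212.6+20.5,161,.126),onz(s,212.6,161,.126),onz(t,247,208.3,.126))
E
```

```text
flange [0.45321592 0.06846808 0.066     ]
corner [0.409 0.115 0.062]
corner [0.488 0.118 0.062]
corner [0.498 0.022 0.062]
corner [0.419 0.019 0.062]
small holes [0.45  0.101 0.062]
small holes [0.455 0.035 0.062]
handle [0.419 0.073 0.1  ]
handle [0.493 0.064 0.1  ]
handle scene [array([0.41342362, 0.0559951 , 0.1       ]), array([0.48624938, 0.05507079, 0.1       ])]
sock [0.57969087 0.34081425 0.126     ] [0.53426838 0.36630186 0.126     ] [0.53297001 0.3583924  0.126     ]
```

carry_out:
  series:
    - {"y": -1.6, "z": -0.5, "rz": 0, "fingers": 0}
    - {"y": -3.2, "z": -1, "rz": -0.14, "fingers": 0}
    - {"y": -4.8, "z": -1, "rz": -0.28, "fingers": 0}
    - {"y": -6.2, "z": -1, "rz": -0.42, "fingers": 0}
    - {"y": -7, "z": -1, "rz": -0.56, "fingers": 0}

```text
invalid input at $.series[0]: expected keys x, y, z, rx, ry, rz, fingers
```

carry_out:
  series:
    - {"rz": -0.14, "fingers": 0}
    - {"rz": -0.28, "fingers": 0}
    - {"rz": -0.42, "fingers": 0}
    - {"rz": -0.56, "fingers": 0}
    - {"rz": -0.7, "fingers": 0}

```text
invalid input at $.series[0]: expected keys x, y, z, rx, ry, rz, fingers
```

carry_out:
  series:
    - {"rz": -0.14, "fingers": 0}
    - {"rz": -0.28, "fingers": 0}
    - {"rz": -0.31, "fingers": 0}
    - {"rz": -0.31, "fingers": 0}

```text
invalid input at $.series[0]: expected keys x, y, z, rx, ry, rz, fingers
```

```bash
python3 - <<'E'
from h import *
o=telemetry.get_obs();print(o['ee_pos'],o['tcp_rot'],o['q'])
im,p=snap('wrist'); cv2.imwrite('pics/w1.png',cv2.resize(im[:,:,::-1],(800,600),interpolation=cv2.INTER_CUBIC))
print(np.round(p['pose'],3).tolist())
E
```

```text
[6.24434851e-01 1.35025253e-04 2.21785315e-01] [-6.89169115e-04  7.07103309e-01  7.07109753e-01 -4.81840073e-04] [-1.78491513e-01  5.28265825e-01  1.43361742e+00 -5.92723052e-06
  1.18139121e+00 -1.78498371e-01]
[[1.0, 0.0, -0.002, 0.623], [-0.0, -0.969, -0.245, 0.067], [-0.002, 0.245, -0.969, 0.384], [0.0, 0.0, 0.0, 1.0]]
```

View pics/w1.png

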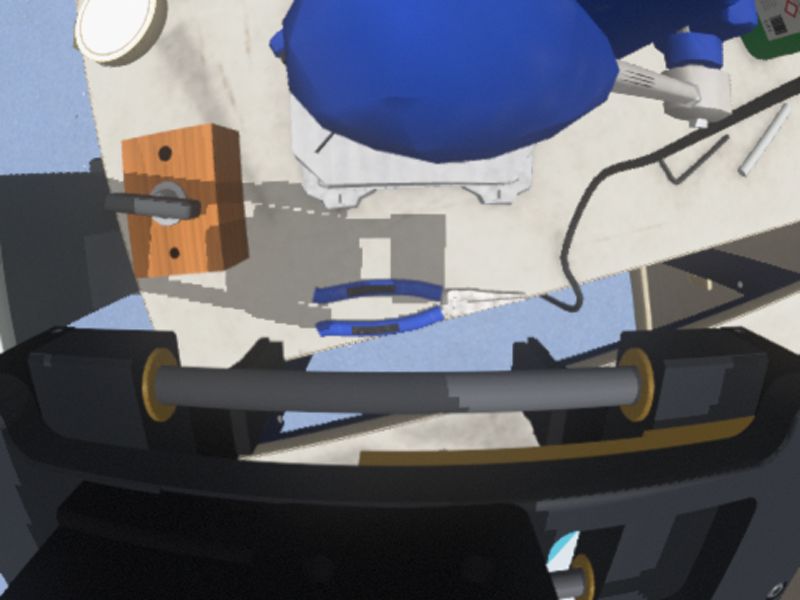

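The moves were refused because every key has to be given. The picture is unchanged from the start. I'm resending the moves with all the keys.

carry_out:
  series:
    - {"x": 0, "y": -1.6, "z": -0.5, "rx": 0, "ry": 0, "rz": 0, "fingers": 0}
    - {"x": 0, "y": -3.2, "z": -1, "rx": 0, "ry": 0, "rz": -0.14, "fingers": 0}
    - {"x": 0, "y": -4.8, "z": -1, "rx": 0, "ry": 0, "rz": -0.28, "fingers": 0}
    - {"x": 1, "y": -6.2, "z": -1, "rx": 0, "ry": 0, "rz": -0.42, "fingers": 0}
    - {"x": 2, "y": -7, "z": -1, "rx": 0, "ry": 0, "rz": -0.56, "fingers": 0}

```text
time: 0.7
ee_pos: [0.4466, 0.0504, 0.2474]
tcp_rot: [-0.001, 0.483, 0.876, -0.0]
contact_force: [1.7, -0.4, 0.0]
grip_width: 1.002
grasp_force: 0.0
```

carry_out:
  series:
    - {"x": 0, "y": 0, "z": 0, "rx": 0, "ry": 0, "rz": -0.14, "fingers": 0}
    - {"x": 0, "y": 0, "z": 0, "rx": 0, "ry": 0, "rz": -0.28, "fingers": 0}
    - {"x": 0, "y": 0, "z": 0, "rx": 0, "ry": 0, "rz": -0.42, "fingers": 0}
    - {"x": 0, "y": 0, "z": 0, "rx": 0, "ry": 0, "rz": -0.56, "fingers": 0}
    - {"x": 0, "y": 0, "z": 0, "rx": 0, "ry": 0, "rz": -0.7, "fingers": 0}

```text
time: 1.2
ee_pos: [0.4498, 0.0501, 0.2475]
tcp_rot: [-0.0, 0.152, 0.988, -0.0]
contact_force: [0.7, -0.2, -0.9]
grip_width: 1.005
grasp_force: 0.0
```

carry_out:
  series:
    - {"x": 0, "y": 0, "z": 0, "rx": 0, "ry": 0, "rz": -0.14, "fingers": 0}
    - {"x": 0, "y": 0, "z": 0, "rx": 0, "ry": 0, "rz": -0.28, "fingers": 0}
    - {"x": 0, "y": 0, "z": 0, "rx": 0, "ry": 0, "rz": -0.31, "fingers": 0}
    - {"x": 0, "y": 0, "z": 0, "rx": 0, "ry": 0, "rz": -0.31, "fingers": 0}

```text
time: 1.6
ee_pos: [0.4498, 0.05, 0.2475]
tcp_rot: [-0.0, 0.001, 1.0, 0.0]
contact_force: [-0.7, 0.6, 0.6]
grip_width: 1.001
grasp_force: 0.0
```

```bash
python3 - <<'E'
from h import *
o=telemetry.get_obs();print(o['time'],o['ee_pos'],o['tcp_rot'],o['q'])
im,p=snap('wrist','w2raw.png'); cv2.imwrite('pics/w2.png',cv2.resize(im[:,:,::-1],(800,600),interpolation=cv2.INTER_CUBIC))
print(np.round(p['pose'],3).tolist())
E
```

```text
1.6 [0.44984376 0.05004398 0.24749417] [-9.87933530e-05  5.05573197e-04  9.99999867e-01  2.53367596e-05] [-1.36991000e-01  2.60287924e-01  1.81576161e+00  2.66448199e-05
  1.06574576e+00 -1.70678907e+00]
[[0.001, 0.97, 0.244, 0.382], [1.0, -0.001, -0.001, 0.05], [-0.001, 0.244, -0.97, 0.41], [0.0, 0.0, 0.0, 1.0]]
```

View pics/w2.png

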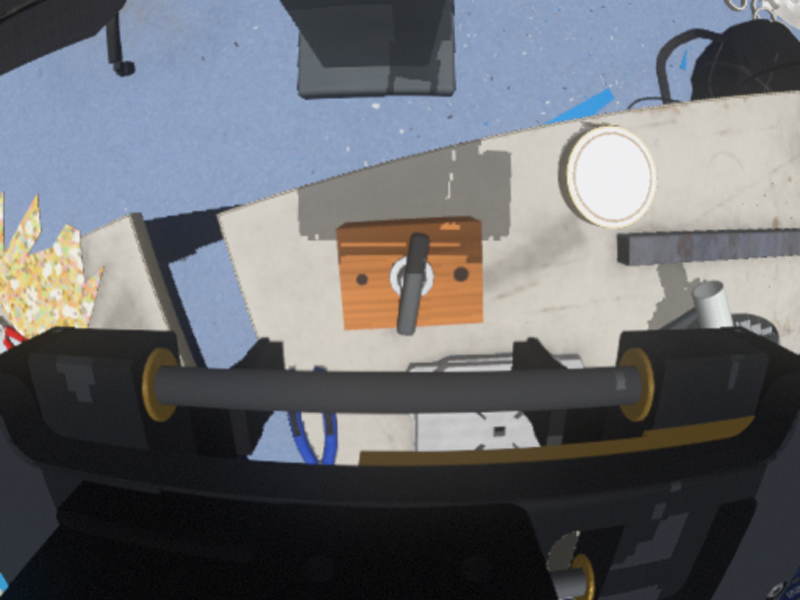

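The wrist view (800 px wide) shows the handle ends at (419,236) and (407,334), the flange ring centred at (411,276), and the small holes at (362,279) and (461,273).

```bash
python3 - <<'E'
from h import *
im=cv2.imread('pics/w2raw.png');p=imaging.camera_params('wrist')
k=1.5625
print('flange',onz(p,411/k,276/k,.066,True),'holes',onz(p,362/k,279/k,.062,True),onz(p,461/k,273/k,.062,True))
hsv=cv2.cvtColor(im,cv2.COLOR_BGR2HSV)
m=((hsv[...,1]<60)&(hsv[...,2]<95)).astype(np.uint8); m[:145]=0;m[218:]=0;m[:,:245]=0;m[:,285:]=0
n,l,st,_=cv2.connectedComponentsWithStats(m);i=1+st[1:,4].argmax();c=cv2.findContours((l==i).astype(np.uint8),0,1)[0][0]
r=cv2.minAreaRect(c);print(r,st[i])
b=cv2.boxPoints(r);print([np.round(onz(p,*q,.1,True),4).tolist() for q in b]); print(onz(p,*r[0],.1,True))
print('ends',onz(p,419/k,236/k,.1,True),onz(p,407/k,334/k,.1,True))
for q in [(413,322),(399,322),(404,331),(426,237)]: print(q,im[int(q[1]/k),int(q[0]/k)])
E
```

```text
flange [0.45041043 0.05992604 0.066     ] holes [0.45345453 0.02252017 0.062     ] [0.44881059 0.09845497 0.062     ]
((262.10003662109375, 180.1999969482422), (16.12761688232422, 62.929317474365234), 18.43494987487793) [254 149  21  63 399]
[[0.4779, 0.0389, 0.1], [0.4129, 0.0603, 0.1], [0.4182, 0.0764, 0.1], [0.4838, 0.0556, 0.1]]
[0.44753299 0.05797067 0.1       ]
ends [0.41629127 0.06422458 0.1       ] [0.48515656 0.0563713  0.1       ]
(413, 322) [99 98 97]
(399, 322) [81 82 84]
(404, 331) [107 105 104]
(426, 237) [58 59 63]
```

The key is at (0.4505, 0.060) with the handle at yaw -0.114. The flange and both handle ends agree. Going down to grasp.

carry_out:
  series:
    - {"x": 0, "y": 0.2, "z": 1.2, "rx": 0, "ry": 0, "rz": 0.08, "fingers": 0}
    - {"x": -0.03, "y": 0.4, "z": 2.6, "rx": 0, "ry": 0, "rz": 0.114, "fingers": 0}
    - {"x": -0.03, "y": 0.4, "z": 4, "rx": 0, "ry": 0, "rz": 0.114, "fingers": 0}
    - {"x": -0.03, "y": 0.4, "z": 5, "rx": 0, "ry": 0, "rz": 0.114, "fingers": 0}
    - {"x": -0.03, "y": 0.4, "z": 5, "rx": 0, "ry": 0, "rz": 0.114, "fingers": 0}

```text
time: 2.15
ee_pos: [0.4483, 0.0603, 0.12]
tcp_rot: [-0.004, 0.058, 0.998, 0.0]
contact_force: [-0.1, -0.0, -0.5]
grip_width: 1.001
grasp_force: 0.0
```

```bash
python3 - <<'E'
from h import *
o=telemetry.get_obs();print(o['time'],o['ee_pos'],o['tcp_rot'])
im,p=snap('wrist','w3raw.png'); cv2.imwrite('pics/w3.png',cv2.resize(im[100:300,130:400,::-1],(800,592),interpolation=cv2.INTER_CUBIC))
E
```

```text
2.15 [0.44834552 0.06026663 0.11996842] [-3.70322374e-03  5.77485886e-02  9.98324266e-01  2.13916085e-04]
```

View pics/w3.png

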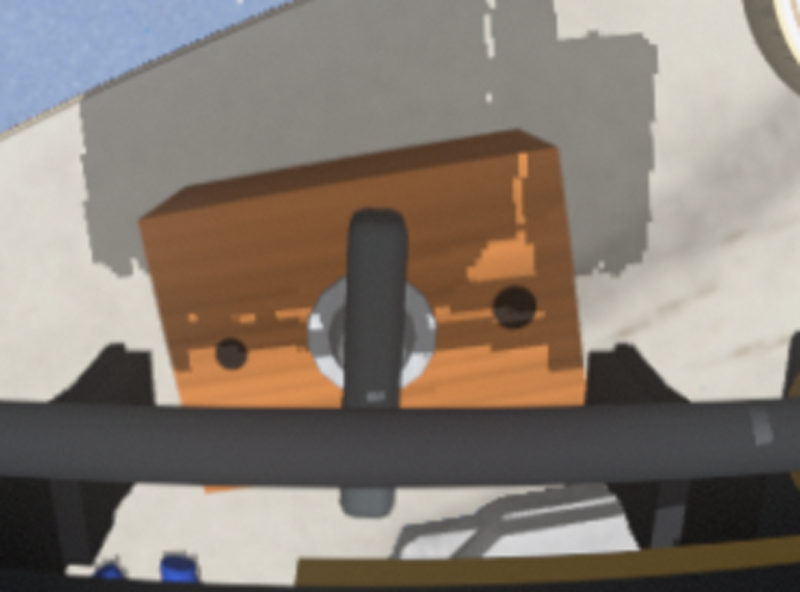

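The handle sits centred between the fingers, with ends at (378,215) and (367,510). It needs about 0.025 rad more turn. Descending and closing.

carry_out:
  series:
    - {"x": 0, "y": 0.03, "z": 0.7, "rx": 0, "ry": 0, "rz": 0.025, "fingers": 0}
    - {"x": 0, "y": 0.03, "z": 1.4, "rx": 0, "ry": 0, "rz": 0.025, "fingers": 0}
    - {"x": 0, "y": 0.03, "z": 1.96, "rx": 0, "ry": 0, "rz": 0.025, "fingers": 0}
    - {"x": 0, "y": 0.03, "z": 1.96, "rx": 0, "ry": 0, "rz": 0.025, "fingers": 0}
    - {"x": 0, "y": 0.03, "z": 1.96, "rx": 0, "ry": 0, "rz": 0.025, "fingers": 0.5}

```text
time: 2.7
ee_pos: [0.4519, 0.0607, 0.0747]
tcp_rot: [0.001, 0.07, 0.998, -0.0]
contact_force: [-0.3, -0.3, -0.3]
grip_width: 0.964
grasp_force: 0.0
```

carry_out:
  series:
    - {"x": 0, "y": 0, "z": 0, "rx": 0, "ry": 0, "rz": 0, "fingers": 1}
    - {"x": 0, "y": 0, "z": 0, "rx": 0, "ry": 0, "rz": 0, "fingers": 1}
    - {"x": 0, "y": 0, "z": 0, "rx": 0, "ry": 0, "rz": 0, "fingers": 1}
    - {"x": 0, "y": 0, "z": 0, "rx": 0, "ry": 0, "rz": 0, "fingers": 1}
    - {"x": 0, "y": 0, "z": 0, "rx": 0, "ry": 0, "rz": 0, "fingers": 1}

```text
time: 3.2
ee_pos: [0.4508, 0.0608, 0.0737]
tcp_rot: [0.0, 0.07, 0.998, -0.0]
contact_force: [-0.1, 0.3, 0.0]
grip_width: 0.542
grasp_force: 0.0
```

carry_out:
  series:
    - {"x": 0, "y": 0, "z": 0, "rx": 0, "ry": 0, "rz": 0, "fingers": 1}
    - {"x": 0, "y": 0, "z": 0, "rx": 0, "ry": 0, "rz": 0, "fingers": 1}

```text
time: 3.4
ee_pos: [0.4508, 0.0608, 0.0735]
tcp_rot: [-0.0, 0.07, 0.998, 0.0]
contact_force: [0.1, -0.6, 0.2]
grip_width: 0.352
grasp_force: 0.0
```

carry_out:
  series:
    - {"x": 0, "y": 0, "z": 0, "rx": 0, "ry": 0, "rz": 0, "fingers": 1}
    - {"x": 0, "y": 0, "z": 0, "rx": 0, "ry": 0, "rz": 0, "fingers": 1}
    - {"x": 0, "y": 0, "z": 0, "rx": 0, "ry": 0, "rz": 0, "fingers": 1}
    - {"x": 0, "y": 0, "z": 0, "rx": 0, "ry": 0, "rz": 0, "fingers": 1}
    - {"x": 0, "y": 0, "z": 0, "rx": 0, "ry": 0, "rz": 0, "fingers": 1}

```text
time: 3.9
ee_pos: [0.4508, 0.0608, 0.0735]
tcp_rot: [-0.0, 0.07, 0.998, -0.0]
contact_force: [-0.1, -0.2, -1.1]
grip_width: 0.166
grasp_force: 30.0
```

```bash
python3 -c "
from h import *
o=telemetry.get_obs();print(o['ee_pos'],o['tcp_rot'],o['contact_force'],o['torque'],o['q'],o['grip_width'],o['grasp_force'])"
```

```text
[0.45079959 0.06076549 0.07349756] [-6.51074449e-05  6.98324302e-02  9.97558734e-01 -1.73655745e-05] [-0.11551643 -0.15675579 -1.13593929] [0.01502161 0.01204794 0.01566891] [-1.12496146e-01  5.73277801e-01  1.98055841e+00 -7.25672942e-05
  5.87885063e-01 -1.54345346e+00] 0.1663638115364254 29.99989539384842
```

Grasped, with the tip 61.5 mm below the TCP. Lifting, then carrying in front of the drill stand.

carry_out:
  series:
    - {"x": 0, "y": 0, "z": -0.6, "rx": 0, "ry": 0, "rz": 0, "fingers": 1}
    - {"x": 0, "y": 0, "z": -1.8, "rx": 0, "ry": 0, "rz": 0, "fingers": 1}
    - {"x": 0, "y": 0, "z": -3.2, "rx": 0, "ry": 0, "rz": 0, "fingers": 1}
    - {"x": 0, "y": 0, "z": -4.6, "rx": 0, "ry": 0, "rz": 0, "fingers": 1}
    - {"x": 0, "y": 0, "z": -5.5, "rx": 0, "ry": 0, "rz": 0, "fingers": 1}

```text
time: 4.4
ee_pos: [0.4511, 0.0608, 0.213]
tcp_rot: [0.001, 0.07, 0.998, -0.0]
contact_force: [0.5, -0.3, -2.4]
grip_width: 0.168
grasp_force: 30.0
```

carry_out:
  series:
    - {"x": 0.14, "y": 1, "z": 0, "rx": 0, "ry": 0, "rz": 0, "fingers": 1}
    - {"x": 0.35, "y": 2.5, "z": 0, "rx": 0, "ry": 0, "rz": 0, "fingers": 1}
    - {"x": 0.56, "y": 4, "z": 0, "rx": 0, "ry": 0, "rz": 0, "fingers": 1}
    - {"x": 0.77, "y": 5.5, "z": 0, "rx": 0, "ry": 0, "rz": 0, "fingers": 1}
    - {"x": 0.95, "y": 6.73, "z": 0, "rx": 0, "ry": 0, "rz": 0, "fingers": 1}

```text
time: 4.9
ee_pos: [0.4499, 0.2324, 0.2106]
tcp_rot: [-0.001, 0.07, 0.998, -0.0]
contact_force: [-0.4, -0.7, -2.3]
grip_width: 0.163
grasp_force: 30.0
```

carry_out:
  series:
    - {"x": 0.2, "y": 1.4, "z": 0, "rx": 0, "ry": 0, "rz": 0, "fingers": 1}
    - {"x": 0, "y": 2.8, "z": 0, "rx": 0, "ry": 0, "rz": 0, "fingers": 1}
    - {"x": -1.2, "y": 3.4, "z": 0, "rx": 0, "ry": 0, "rz": 0, "fingers": 1}
    - {"x": -2.09, "y": 3.53, "z": 0, "rx": 0, "ry": 0, "rz": 0, "fingers": 1}
    - {"x": -2.09, "y": 3.53, "z": 0, "rx": 0, "ry": 0, "rz": 0, "fingers": 1}

```text
time: 5.4
ee_pos: [0.5177, 0.3113, 0.2104]
tcp_rot: [0.001, 0.07, 0.998, 0.0]
contact_force: [-0.3, -0.3, -1.9]
grip_width: 0.162
grasp_force: 30.0
```

carry_out:
  series:
    - {"x": 0, "y": 0, "z": 0, "rx": 0, "ry": 0, "rz": 0, "fingers": 1}
    - {"x": 0, "y": 0, "z": 0, "rx": 0, "ry": 0, "rz": 0, "fingers": 1}

```text
time: 5.6
ee_pos: [0.5131, 0.3103, 0.2103]
tcp_rot: [-0.001, 0.07, 0.998, -0.001]
contact_force: [-0.7, -0.5, -2.5]
grip_width: 0.166
grasp_force: 30.0
```

```bash
python3 - <<'E'
from h import *
o=telemetry.get_obs();print(o['time'],o['ee_pos'],o['tcp_rot'],o['q'],o['contact_force'],o['torque'])
im,p=snap('wrist','w4raw.png');a=im
s,ps=snap('scene','s4raw.png');d,pd=snap('side','d4raw.png')
np.save('w4pose.npy',p['pose'])
X=o['ee_pos'].copy();X[2]-=.0615
S=(.534,.362,.126)
print('pred sock',proj(p,S,True),'tip',proj(p,X,True),proj(ps,X),proj(pd,X), proj(ps,S),proj(pd,S))
r=lambda i,w,h:cv2.resize(i,(w,h),interpolation=cv2.INTER_CUBIC)
w=r(a[140:300,200:360],600,600); b=r(s[110:200,170:230+30],200,200)
c=r(d[130:230,190:310],200,200)
z=np.zeros((200,200,3),np.uint8)
cv2.imwrite('pics/w4.png',np.hstack([w,np.vstack([b,c,z])])[:,:,::-1])
E
```

```text
5.6 [0.51310236 0.31026154 0.21030439] [-1.47387883e-03  6.99152947e-02  9.97551690e-01 -5.52672560e-04] [ 3.57546499e-01  5.08337451e-01  1.50906032e+00  2.39486346e-04
  1.12733564e+00 -1.07340799e+00] [-0.71928929 -0.47733725 -2.45684392] [ 0.09427775 -0.04080781 -0.02253424]
pred sock (np.float64(316.12605236792166), np.float64(212.8198852084514)) tip (np.float64(255.02514321544734), np.float64(205.83124721783165)) (np.float64(215.32369898416994), np.float64(164.51976746465914)) (np.float64(258.9549501994596), np.float64(190.04464728606212)) (np.float64(213.29109574633037), np.float64(161.73859318701778)) (np.float64(246.26026557838583), np.float64(208.98484817345243))
```

View pics/w4.png

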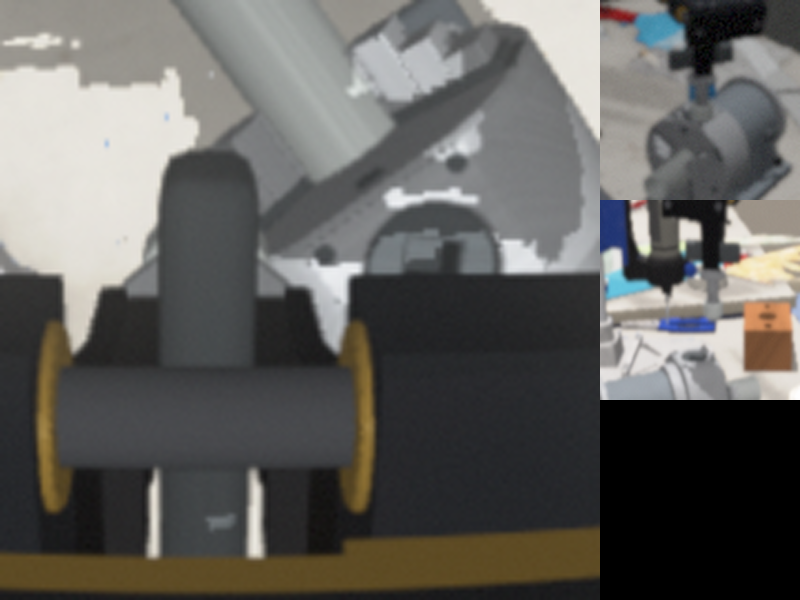

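The tool frame hides half the socket, whose visible part is near (432,245) in the crop. I'll move 35 mm further forward and look again.

carry_out:
  series:
    - {"x": -0.6, "y": 0.3, "z": 0, "rx": 0, "ry": 0, "rz": 0, "fingers": 1}
    - {"x": -1.33, "y": 0.6, "z": 0, "rx": 0, "ry": 0, "rz": 0, "fingers": 1}
    - {"x": -1.33, "y": 0.6, "z": 0, "rx": 0, "ry": 0, "rz": 0, "fingers": 1}
    - {"x": -1.33, "y": 0.6, "z": 0, "rx": 0, "ry": 0, "rz": 0, "fingers": 1}
    - {"x": -1.33, "y": 0.6, "z": 0, "rx": 0, "ry": 0, "rz": 0, "fingers": 1}

```text
time: 6.25
ee_pos: [0.5484, 0.3207, 0.2108]
tcp_rot: [-0.001, 0.07, 0.998, -0.0]
contact_force: [-0.1, -0.1, -2.3]
grip_width: 0.167
grasp_force: 30.0
```

```bash
python3 - <<'E'
from h import *
o=telemetry.get_obs();print(o['time'],o['ee_pos'],o['tcp_rot'],o['contact_force'],o['torque'])
im,p=snap('wrist','w5raw.png')
np.save('w5pose.npy',p['pose'])
print(proj(p,(.534,.362,.126),True))
cv2.imwrite('pics/w5.png',cv2.resize(im[130:250,230:390,::-1],(800,600),interpolation=cv2.INTER_CUBIC))
E
```

```text
6.25 [0.54835152 0.32066135 0.21082563] [-9.51799782e-04  6.97572720e-02  9.97563463e-01 -3.92785101e-04] [-0.11112638 -0.08309196 -2.34324735] [0.08729295 0.00990509 0.00600184]
(np.float64(300.5719547709341), np.float64(175.3694565270562))
```

View pics/w5.png

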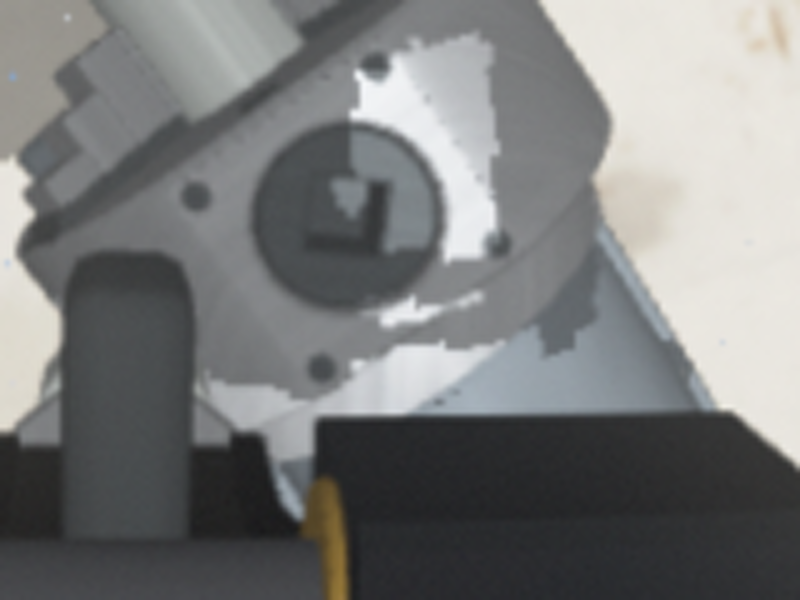

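The pinion disc is centred at (348,215) in the crop, which is raw (299.6,173). The socket square runs from about (308,180) to (385,252) and is nearly aligned with the tool. I'll refine that numerically.

```bash
python3 - <<'E'
from h import *
im=cv2.imread('pics/w5raw.png');p=imaging.camera_params('wrist');p['pose']=np.load('w5pose.npy')
g=cv2.cvtColor(im,cv2.COLOR_BGR2GRAY)
print('cols',list(range(288,312)))
for r in range(162,184): print(r,*g[r,288:312])
k=lambda u,v:(230+u/5-.4,130+v/5-.4)
c=onz(p,*k(348,215),.126,True);print('c',c)
b=[onz(p,*k(*q),.1285,True) for q in[(375,65),(196,196),(498,241),(321,369)]];print('bolts',np.round(b,4).tolist(),np.mean(b,0))
for q in[(255,215),(442,215),(348,122),(348,308)]: print(np.linalg.norm(onz(p,*k(*q),.126,True)-c))
for a,b in[((303,250),(381,252)),((388,180),(380,252)),((308,178),(305,250))]:
    d=(onz(p,*k(*b),.126,True)-onz(p,*k(*a),.126,True));print(np.linalg.norm(d),np.arctan2(d[1],d[0]))
E
```

```text
cols [288, 289, 290, 291, 292, 293, 294, 295, 296, 297, 298, 299, 300, 301, 302, 303, 304, 305, 306, 307, 308, 309, 310, 311]
162 79 79 79 79 80 80 81 80 79 81 80 86 115 130 132 132 132 131 131 130 131 131 131 128
163 81 80 79 79 78 79 78 79 79 80 79 82 104 126 131 132 132 132 132 131 131 131 132 132
164 82 81 81 79 75 75 76 75 76 79 79 79 85 114 127 129 128 130 131 133 131 132 133 132
165 80 78 78 78 75 76 76 77 87 97 97 97 96 109 119 117 114 117 121 122 126 132 133 133
166 79 78 79 77 76 78 80 83 107 122 126 124 120 123 121 101 85 85 89 97 113 130 134 136
167 77 78 78 75 75 78 79 84 110 130 133 133 132 134 130 98 68 61 64 85 106 129 134 134
168 78 78 77 74 74 78 79 80 98 122 131 132 132 132 130 96 65 56 61 84 106 126 130 131
169 78 78 77 75 75 78 78 79 85 111 129 130 130 132 126 92 61 57 63 90 112 127 129 130
170 78 78 77 74 75 79 78 79 83 111 128 131 132 130 115 83 61 57 63 90 116 128 130 130
171 79 79 76 74 77 78 79 79 80 96 110 123 130 118 94 69 58 57 68 90 120 129 130 129
172 80 79 76 75 76 77 78 79 79 80 85 111 124 105 79 65 56 57 68 92 123 131 131 131
173 78 79 76 74 77 78 77
[... 534 characters left out ...]
108 109
180 77 76 74 71 70 70 68 67 67 66 65 65 63 63 62 63 60 66 81 99 105 90 84 83
181 79 78 78 78 76 76 75 75 73 73 72 73 70 70 70 70 68 72 74 80 82 79 80 79
182 77 78 78 79 77 79 77 77 78 77 77 76 77 77 77 77 77 76 76 79 80 80 81 79
183 76 77 78 78 77 78 78 78 79 77 77 79 79 78 78 79 78 77 77 78 79 80 81 78
c [0.53145016 0.36108289 0.126     ]
bolts [[0.5063, 0.3682, 0.1285], [0.5243, 0.3357, 0.1285], [0.5389, 0.3863, 0.1285], [0.5572, 0.3533, 0.1285]] [0.53166015 0.36086792 0.1285    ]
0.01595523859059839
0.01643094219016415
0.015962457297912243
0.016337346506528353
0.013560890871947884 1.409451248344303
0.012563717759059947 -0.21560646922391338
0.012452937572935389 -0.15656546975710467
```

```bash
python3 - <<'E'
from h import *
p=imaging.camera_params('wrist');p['pose']=np.load('w5pose.npy')
im=cv2.imread('pics/w5raw.png');g=cv2.cvtColor(im,cv2.COLOR_BGR2GRAY).astype(int)
print(g[174:190,255].tolist()); print(g[195,236:276].tolist())
k=lambda u,v:(230+u/5-.4,130+v/5-.4)
T=np.array([.54835,.32066,.2108]);tx=np.array([-.990,.1393]);ty=np.array([.1393,.990])
for q in[(128,250),(128,258),(65,320),(192,320)]:
    e=onz(p,*k(*q),T[2]+.0265,True)-T; print(q,tx@e[:2],ty@e[:2])
c=np.array([.53155,.3610])-T[:2];print('to socket tool x,y mm',1e3*tx@c,1e3*ty@c)
E
```

```text
[116, 116, 115, 115, 113, 103, 79, 61, 59, 61, 61, 61, 63, 64, 69, 74]
[220, 220, 220, 220, 219, 207, 136, 78, 72, 75, 75, 77, 77, 79, 78, 79, 79, 79, 79, 79, 78, 79, 80, 77, 78, 77, 76, 75, 74, 73, 72, 67, 72, 99, 111, 115, 118, 118, 118, 118]
(128, 250) 0.03922399374708722 6.712932770697592e-05
(128, 258) 0.03845856074741447 6.749251491424637e-05
(65, 320) 0.03246066353501632 -0.005893319965188179
(192, 320) 0.032464405758118 0.006129797960356104
to socket tool x,y mm 22.251362000000036 37.59635999999998
```

carry_out:
  series:
    - {"x": 0.45, "y": 0.75, "z": 0, "rx": 0, "ry": 0, "rz": 0.03, "fingers": 1}
    - {"x": 0.89, "y": 1.5, "z": 0, "rx": 0, "ry": 0, "rz": 0.055, "fingers": 1}
    - {"x": 0.89, "y": 1.5, "z": 0, "rx": 0, "ry": 0, "rz": 0.055, "fingers": 1}
    - {"x": 0.89, "y": 1.5, "z": 0.4, "rx": 0, "ry": 0, "rz": 0.055, "fingers": 1}
    - {"x": 0.89, "y": 1.5, "z": 0.7, "rx": 0, "ry": 0, "rz": 0.055, "fingers": 1}

```text
time: 6.8
ee_pos: [0.5326, 0.3605, 0.1927]
tcp_rot: [-0.0, 0.097, 0.995, -0.0]
contact_force: [0.9, -0.7, -1.7]
grip_width: 0.164
grasp_force: 30.0
```

carry_out:
  series:
    - {"x": 0, "y": 0, "z": 0, "rx": 0, "ry": 0, "rz": 0, "fingers": 1}
    - {"x": 0, "y": 0, "z": 0, "rx": 0, "ry": 0, "rz": 0, "fingers": 1}
    - {"x": 0, "y": 0, "z": 0, "rx": 0, "ry": 0, "rz": 0, "fingers": 1}

```text
time: 7.1
ee_pos: [0.5334, 0.3609, 0.1936]
tcp_rot: [0.0, 0.098, 0.995, 0.0]
contact_force: [0.4, -0.4, -2.2]
grip_width: 0.161
grasp_force: 30.0
```

```bash
python3 - <<'E'
from h import *
o=telemetry.get_obs();print(o['time'],o['ee_pos'],o['tcp_rot'],o['contact_force'],o['torque'])
s,ps=snap('scene');d,pd=snap('side')
X=o['ee_pos'].copy();X[2]-=.0615
print('tip',proj(ps,X),proj(pd,X),'sock',proj(ps,(.5315,.361,.126)),proj(pd,(.5315,.361,.126)))
r=lambda i:cv2.resize(i,(400,400),interpolation=cv2.INTER_CUBIC)
cv2.imwrite('pics/sd6.png',np.hstack([r(s[130:190,183:243]),r(d[165:225,215:275])])[:,:,::-1])
E
```

```text
7.1 [0.53343197 0.36087903 0.19357073] [1.16662893e-04 9.75747936e-02 9.95228188e-01 2.67680954e-05] [ 0.40406539 -0.40175293 -2.2237321 ] [ 0.10194211 -0.07134038  0.02833979]
tip (np.float64(213.24171278488797), np.float64(159.86577904146782)) (np.float64(246.53413100021416), np.float64(206.0895076085638)) sock (np.float64(212.59694141982254), np.float64(162.13887392479347)) (np.float64(247.52281684756662), np.float64(208.83054879455588))
```

View pics/sd6.png

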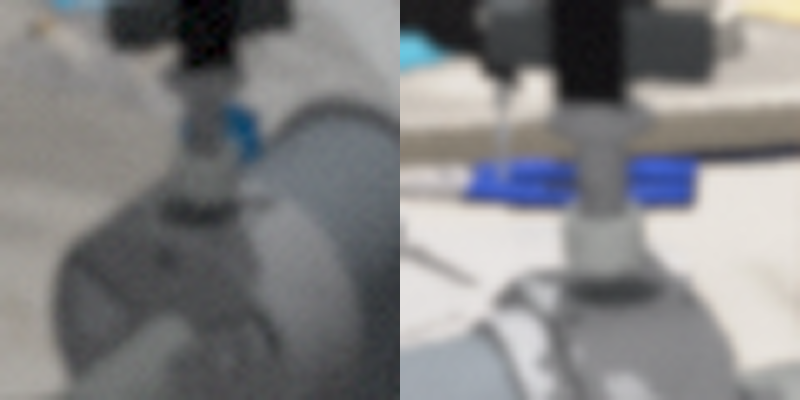

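The key hangs just above the disc and about 0.75 px (1.5–2 mm) toward +x. That matches the measured 1.9 mm TCP offset. I'll correct it and lower gently.

carry_out:
  series:
    - {"x": 0.075, "y": -0.01, "z": 0, "rx": 0, "ry": 0, "rz": 0, "fingers": 1}
    - {"x": 0.075, "y": -0.01, "z": 0.08, "rx": 0, "ry": 0, "rz": 0, "fingers": 1}
    - {"x": 0.075, "y": -0.01, "z": 0.16, "rx": 0, "ry": 0, "rz": 0, "fingers": 1}
    - {"x": 0.075, "y": -0.01, "z": 0.24, "rx": 0, "ry": 0, "rz": 0, "fingers": 1}
    - {"x": 0.075, "y": -0.01, "z": 0.3, "rx": 0, "ry": 0, "rz": 0, "fingers": 1}

```text
time: 7.7
ee_pos: [0.531, 0.3614, 0.1857]
tcp_rot: [-0.0, 0.097, 0.995, -0.0]
contact_force: [0.5, 0.4, -2.6]
grip_width: 0.167
grasp_force: 30.0
```

carry_out:
  series:
    - {"x": 0, "y": 0, "z": 0.04, "rx": 0, "ry": 0, "rz": 0, "fingers": 1}
    - {"x": 0, "y": 0, "z": 0.08, "rx": 0, "ry": 0, "rz": 0, "fingers": 1}
    - {"x": 0, "y": 0, "z": 0.12, "rx": 0, "ry": 0, "rz": 0, "fingers": 1}

```text
time: 8.0
ee_pos: [0.5311, 0.3614, 0.183]
tcp_rot: [0.0, 0.097, 0.995, 0.0]
contact_force: [-0.3, 0.5, -2.4]
grip_width: 0.171
grasp_force: 30.0
```

No contact force at 4.5 mm depth, so the square is in. Pressing on against the sleeve.

carry_out:
  series:
    - {"x": 0, "y": 0, "z": 0.06, "rx": 0, "ry": 0, "rz": 0, "fingers": 1}
    - {"x": 0, "y": 0, "z": 0.12, "rx": 0, "ry": 0, "rz": 0, "fingers": 1}
    - {"x": 0, "y": 0, "z": 0.18, "rx": 0, "ry": 0, "rz": 0, "fingers": 1}

```text
time: 8.3
ee_pos: [0.5314, 0.3615, 0.1792]
tcp_rot: [0.0, 0.097, 0.995, 0.0]
contact_force: [-0.9, -0.4, 1.7]
grip_width: 0.165
grasp_force: 30.0
```

carry_out:
  series:
    - {"x": 0, "y": 0, "z": 0.06, "rx": 0, "ry": 0, "rz": 0, "fingers": 1}
    - {"x": 0, "y": 0, "z": 0.12, "rx": 0, "ry": 0, "rz": 0, "fingers": 1}
    - {"x": 0, "y": 0, "z": 0.18, "rx": 0, "ry": 0, "rz": 0, "fingers": 1}
    - {"x": 0, "y": 0, "z": 0.18, "rx": 0, "ry": 0, "rz": 0, "fingers": 1}

```text
time: 8.7
ee_pos: [0.5314, 0.3615, 0.1743]
tcp_rot: [0.0, 0.097, 0.995, 0.0]
contact_force: [-0.0, -0.8, 3.3]
grip_width: 0.163
grasp_force: 30.0
```

```bash
cat > st.py <<'E'
from h import *
o=telemetry.get_obs();w=o['tcp_rot'];print(round(o['time'],2),np.round(o['ee_pos'],4),'yaw',-2*np.arctan2(w[1],w[2]),'F',np.round(o['contact_force'],2),'T',np.round(o['torque'],3),'q6',o['q'][5],o['grip_width'])
E
python3 st.py
```

```text
8.7 [0.5314 0.3615 0.1743] yaw -0.19485636792206656 F [-0.02 -0.79  3.31] T [-0.014  0.085  0.019] q6 -0.9521865981487667 0.16288656601780938
```

carry_out:
  series:
    - {"x": 0, "y": 0, "z": 0.05, "rx": 0, "ry": 0, "rz": 0, "fingers": 1}
    - {"x": 0, "y": 0, "z": 0.05, "rx": 0, "ry": 0, "rz": 0.03, "fingers": 1}
    - {"x": 0, "y": 0, "z": 0.05, "rx": 0, "ry": 0, "rz": 0.06, "fingers": 1}
    - {"x": 0, "y": 0, "z": 0.05, "rx": 0, "ry": 0, "rz": 0.09, "fingers": 1}
    - {"x": 0, "y": 0, "z": 0.05, "rx": 0, "ry": 0, "rz": 0.09, "fingers": 1}

```text
time: 9.2
ee_pos: [0.5315, 0.3617, 0.1732]
tcp_rot: [0.0, 0.142, 0.99, 0.0]
contact_force: [-0.1, 0.0, 5.2]
grip_width: 0.162
grasp_force: 30.0
```

```bash
python3 st.py
```

```text
9.2 [0.5315 0.3617 0.1732] yaw -0.28471234963771064 F [-0.13  0.    5.23] T [0.027 0.072 0.022] q6 -0.862280131687163 0.162350136159999
```

carry_out:
  series:
    - {"x": 0, "y": 0, "z": 0, "rx": 0, "ry": 0, "rz": 0.025, "fingers": 1}
    - {"x": 0, "y": 0, "z": 0, "rx": 0, "ry": 0, "rz": 0.05, "fingers": 1}
    - {"x": 0, "y": 0, "z": 0, "rx": 0, "ry": 0, "rz": 0.05, "fingers": 1}

```text
time: 9.5
ee_pos: [0.5314, 0.3616, 0.1731]
tcp_rot: [0.0, 0.167, 0.986, 0.0]
contact_force: [-0.9, 0.0, 5.6]
grip_width: 0.165
grasp_force: 30.0
```

```bash
python3 st.py
```

```text
9.5 [0.5314 0.3616 0.1731] yaw -0.3348905753519161 F [-0.95  0.02  5.58] T [ 0.067 -0.03   0.042] q6 -0.812103717466391 0.16490837242204998
```

carry_out:
  series:
    - {"x": 0, "y": 0, "z": 0, "rx": 0, "ry": 0, "rz": 0.025, "fingers": 1}
    - {"x": 0, "y": 0, "z": 0, "rx": 0, "ry": 0, "rz": 0.05, "fingers": 1}
    - {"x": 0, "y": 0, "z": 0, "rx": 0, "ry": 0, "rz": 0.05, "fingers": 1}

```text
time: 9.8
ee_pos: [0.5314, 0.3617, 0.1732]
tcp_rot: [0.0, 0.191, 0.982, 0.0]
contact_force: [-1.1, -0.6, 4.4]
grip_width: 0.167
grasp_force: 30.0
```

```bash
python3 st.py
```

```text
9.8 [0.5314 0.3617 0.1732] yaw -0.3849991844222557 F [-1.13 -0.64  4.41] T [0.053 0.065 0.039] q6 -0.7619985421418569 0.16651210535218208
```

carry_out:
  series:
    - {"x": 0, "y": 0, "z": 0, "rx": 0, "ry": 0, "rz": 0.025, "fingers": 1}
    - {"x": 0, "y": 0, "z": 0, "rx": 0, "ry": 0, "rz": 0.05, "fingers": 1}
    - {"x": 0, "y": 0, "z": 0, "rx": 0, "ry": 0, "rz": 0.05, "fingers": 1}

```text
time: 10.1
ee_pos: [0.5315, 0.3617, 0.1731]
tcp_rot: [0.0, 0.216, 0.976, 0.001]
contact_force: [0.6, 0.9, 5.0]
grip_width: 0.163
grasp_force: 30.0
```

```bash
python3 st.py
```

```text
10.1 [0.5315 0.3617 0.1731] yaw -0.4349654257358082 F [0.57 0.88 4.98] T [0.113 0.055 0.021] q6 -0.712032224909122 0.16345349578000823
```

carry_out:
  series:
    - {"x": 0, "y": 0, "z": 0, "rx": 0, "ry": 0, "rz": 0.025, "fingers": 1}
    - {"x": 0, "y": 0, "z": 0, "rx": 0, "ry": 0, "rz": 0.05, "fingers": 1}
    - {"x": 0, "y": 0, "z": 0, "rx": 0, "ry": 0, "rz": 0.05, "fingers": 1}

```text
time: 10.4
ee_pos: [0.5315, 0.3618, 0.1732]
tcp_rot: [0.0, 0.24, 0.971, 0.001]
contact_force: [-0.1, 1.3, 5.5]
grip_width: 0.161
grasp_force: 30.0
```

```bash
python3 st.py
```

```text
10.4 [0.5315 0.3618 0.1732] yaw -0.4852068748061344 F [-0.05  1.3   5.55] T [0.128 0.004 0.044] q6 -0.6618035496148819 0.1611819841466342
```

carry_out:
  series:
    - {"x": 0, "y": 0, "z": 0, "rx": 0, "ry": 0, "rz": 0.025, "fingers": 1}
    - {"x": 0, "y": 0, "z": 0, "rx": 0, "ry": 0, "rz": 0.05, "fingers": 1}
    - {"x": 0, "y": 0, "z": 0, "rx": 0, "ry": 0, "rz": 0.05, "fingers": 1}

```text
time: 10.7
ee_pos: [0.5315, 0.3618, 0.1732]
tcp_rot: [0.0, 0.264, 0.964, 0.001]
contact_force: [0.5, 0.3, 5.1]
grip_width: 0.166
grasp_force: 30.0
```

```bash
python3 st.py
```

```text
10.7 [0.5315 0.3618 0.1732] yaw -0.5351481941428243 F [0.51 0.25 5.13] T [ 0.15  -0.002 -0.019] q6 -0.6118908214650602 0.16632975069371744
```

```bash
cat > st.py <<'E'
from h import *
T=[];J=[]
for i in range(5):
    o=telemetry.get_obs();T.append(o['torque'][2]);J.append(o['joint_torque'][5]);imaging.snapshot('side')
o=telemetry.get_obs();w=o['tcp_rot'];print(round(o['time'],2),np.round(o['ee_pos'],4),'yaw',-2*np.arctan2(w[1],w[2]),'Fz',o['contact_force'][2].round(2),'Tz',np.round(T,3),np.mean(T),'J6',np.round(J,4),'q6',o['q'][5])
E
python3 st.py
```

```text
10.95 [0.5315 0.3618 0.1732] yaw -0.534783800856491 Fz 4.72 Tz [-0.019  0.03  -0.     0.034  0.015] 0.011944474858960056 J6 [0.1113 0.0535 0.0399 0.0376 0.0373] q6 -0.6122853111373917
```

carry_out:
  series:
    - {"x": 0, "y": 0, "z": 0, "rx": 0, "ry": 0, "rz": 0.025, "fingers": 1}
    - {"x": 0, "y": 0, "z": 0, "rx": 0, "ry": 0, "rz": 0.05, "fingers": 1}
    - {"x": 0, "y": 0, "z": 0, "rx": 0, "ry": 0, "rz": 0.05, "fingers": 1}

```text
time: 11.25
ee_pos: [0.5316, 0.3619, 0.1732]
tcp_rot: [0.0, 0.289, 0.957, 0.001]
contact_force: [0.1, 0.4, 6.2]
grip_width: 0.166
grasp_force: 30.0
```

```bash
python3 st.py
```

```text
11.5 [0.5315 0.3619 0.1731] yaw -0.5850974269305668 Fz 5.26 Tz [0.066 0.046 0.026 0.095 0.046] 0.055813736514336965 J6 [0.1095 0.0539 0.0408 0.0385 0.0383] q6 -0.5619765086674244
```

carry_out:
  series:
    - {"x": 0, "y": 0, "z": 0, "rx": 0, "ry": 0, "rz": 0.025, "fingers": 1}
    - {"x": 0, "y": 0, "z": 0, "rx": 0, "ry": 0, "rz": 0.05, "fingers": 1}
    - {"x": 0, "y": 0, "z": 0, "rx": 0, "ry": 0, "rz": 0.05, "fingers": 1}

```text
time: 11.8
ee_pos: [0.5316, 0.3619, 0.1732]
tcp_rot: [0.0, 0.312, 0.95, 0.001]
contact_force: [-0.3, 1.5, 4.9]
grip_width: 0.164
grasp_force: 30.0
```

```bash
python3 st.py
```

```text
12.05 [0.5316 0.3619 0.1732] yaw -0.6350462858943233 Fz 5.62 Tz [0.04  0.078 0.059 0.042 0.089] 0.061674646084786254 J6 [0.1111 0.0549 0.0416 0.0393 0.039 ] q6 -0.5120097931560591
```

J6's torque settles cleanly at about 0.039 N m, which is the pinion friction. I'll keep turning and watch it.

carry_out:
  series:
    - {"x": 0, "y": 0, "z": 0, "rx": 0, "ry": 0, "rz": 0.03, "fingers": 1}
    - {"x": 0, "y": 0, "z": 0, "rx": 0, "ry": 0, "rz": 0.06, "fingers": 1}
    - {"x": 0, "y": 0, "z": 0, "rx": 0, "ry": 0, "rz": 0.06, "fingers": 1}

```text
time: 12.35
ee_pos: [0.5316, 0.3619, 0.1731]
tcp_rot: [0.0, 0.341, 0.94, 0.001]
contact_force: [-0.1, 1.8, 4.3]
grip_width: 0.163
grasp_force: 30.0
```

```bash
python3 st.py
```

```text
12.6 [0.5316 0.3619 0.1732] yaw -0.6955775277577084 Fz 4.71 Tz [0.012 0.101 0.022 0.036 0.012] 0.03665344679056211 J6 [0.1167 0.0505 0.0349 0.0321 0.0318] q6 -0.4515258975315474
```

carry_out:
  series:
    - {"x": 0, "y": 0, "z": 0, "rx": 0, "ry": 0, "rz": 0.025, "fingers": 1}
    - {"x": 0, "y": 0, "z": 0, "rx": 0, "ry": 0, "rz": 0.05, "fingers": 1}
    - {"x": 0, "y": 0, "z": 0, "rx": 0, "ry": 0, "rz": 0.05, "fingers": 1}

```text
time: 12.9
ee_pos: [0.5317, 0.362, 0.1732]
tcp_rot: [0.0, 0.364, 0.931, 0.001]
contact_force: [0.2, 0.7, 5.3]
grip_width: 0.165
grasp_force: 30.0
```

```bash
python3 st.py
```

```text
13.15 [0.5317 0.362  0.1732] yaw -0.7453595193266545 Fz 4.8 Tz [ 0.041  0.02   0.041  0.01  -0.023] 0.017775449985210974 J6 [0.117  0.0562 0.0419 0.0394 0.0391] q6 -0.40175860521686235
```

carry_out:
  series:
    - {"x": 0, "y": 0, "z": 0, "rx": 0, "ry": 0, "rz": 0.025, "fingers": 1}
    - {"x": 0, "y": 0, "z": 0, "rx": 0, "ry": 0, "rz": 0.05, "fingers": 1}
    - {"x": 0, "y": 0, "z": 0, "rx": 0, "ry": 0, "rz": 0.05, "fingers": 1}

```text
time: 13.45
ee_pos: [0.5317, 0.362, 0.1732]
tcp_rot: [0.0, 0.388, 0.922, 0.001]
contact_force: [0.8, 1.4, 4.7]
grip_width: 0.163
grasp_force: 30.0
```

```bash
python3 st.py
```

```text
13.7 [0.5317 0.362  0.1732] yaw -0.795554674410394 Fz 4.94 Tz [ 0.024  0.057  0.04   0.05  -0.013] 0.03135816153789511 J6 [0.1116 0.0558 0.0427 0.0404 0.0401] q6 -0.3515820767119985
```

carry_out:
  series:
    - {"x": 0, "y": 0, "z": 0, "rx": 0, "ry": 0, "rz": 0.025, "fingers": 1}
    - {"x": 0, "y": 0, "z": 0, "rx": 0, "ry": 0, "rz": 0.05, "fingers": 1}
    - {"x": 0, "y": 0, "z": 0, "rx": 0, "ry": 0, "rz": 0.05, "fingers": 1}

```text
time: 14.0
ee_pos: [0.5317, 0.362, 0.1731]
tcp_rot: [0.0, 0.41, 0.912, 0.001]
contact_force: [0.6, 1.2, 5.2]
grip_width: 0.165
grasp_force: 30.0
```

```bash
python3 st.py
```

```text
14.25 [0.5317 0.362  0.1732] yaw -0.8454597745110648 Fz 5.1 Tz [0.058 0.089 0.013 0.036 0.036] 0.04616524173752569 J6 [0.1148 0.0565 0.0429 0.0405 0.0402] q6 -0.3016681385879844
```

carry_out:
  series:
    - {"x": 0, "y": 0, "z": 0, "rx": 0, "ry": 0, "rz": 0.025, "fingers": 1}
    - {"x": 0, "y": 0, "z": 0, "rx": 0, "ry": 0, "rz": 0.05, "fingers": 1}
    - {"x": 0, "y": 0, "z": 0, "rx": 0, "ry": 0, "rz": 0.05, "fingers": 1}

```text
time: 14.55
ee_pos: [0.5318, 0.362, 0.1732]
tcp_rot: [0.0, 0.433, 0.901, 0.001]
contact_force: [-0.2, 2.2, 4.1]
grip_width: 0.167
grasp_force: 30.0
```

```bash
python3 st.py
```

```text
14.8 [0.5318 0.362  0.1731] yaw -0.895790273153592 Fz 4.44 Tz [0.073 0.113 0.021 0.07  0.066] 0.06866602848687223 J6 [0.1113 0.0555 0.0424 0.0401 0.0399] q6 -0.25135719323724776
```

carry_out:
  series:
    - {"x": 0, "y": 0, "z": 0, "rx": 0, "ry": 0, "rz": 0.025, "fingers": 1}
    - {"x": 0, "y": 0, "z": 0, "rx": 0, "ry": 0, "rz": 0.05, "fingers": 1}
    - {"x": 0, "y": 0, "z": 0, "rx": 0, "ry": 0, "rz": 0.05, "fingers": 1}

```text
time: 15.1
ee_pos: [0.5318, 0.3619, 0.1732]
tcp_rot: [0.0, 0.456, 0.89, 0.001]
contact_force: [0.5, 1.0, 5.7]
grip_width: 0.162
grasp_force: 30.0
```

```bash
python3 st.py
```

```text
15.35 [0.5318 0.362  0.1732] yaw -0.9458918320075789 Fz 4.13 Tz [0.064 0.067 0.017 0.034 0.015] 0.039519747240698705 J6 [0.1106 0.0551 0.042  0.0397 0.0394] q6 -0.20125512991324962
```

carry_out:
  series:
    - {"x": 0, "y": 0, "z": 0, "rx": 0, "ry": 0, "rz": 0.025, "fingers": 1}
    - {"x": 0, "y": 0, "z": 0, "rx": 0, "ry": 0, "rz": 0.05, "fingers": 1}
    - {"x": 0, "y": 0, "z": 0, "rx": 0, "ry": 0, "rz": 0.05, "fingers": 1}

```text
time: 15.65
ee_pos: [0.5318, 0.3619, 0.1731]
tcp_rot: [0.0, 0.478, 0.878, 0.001]
contact_force: [1.2, 2.7, 5.6]
grip_width: 0.167
grasp_force: 30.0
```

```bash
python3 st.py
```

```text
15.9 [0.5318 0.3619 0.1731] yaw -0.99597156312282 Fz 5.79 Tz [ 0.111  0.053 -0.013  0.043  0.063] 0.05131619236866745 J6 [0.111  0.0555 0.0424 0.0401 0.0398] q6 -0.15114490347077425
```

carry_out:
  series:
    - {"x": 0, "y": 0, "z": 0, "rx": 0, "ry": 0, "rz": 0.025, "fingers": 1}
    - {"x": 0, "y": 0, "z": 0, "rx": 0, "ry": 0, "rz": 0.05, "fingers": 1}
    - {"x": 0, "y": 0, "z": 0, "rx": 0, "ry": 0, "rz": 0.05, "fingers": 1}

```text
time: 16.2
ee_pos: [0.5319, 0.3619, 0.1732]
tcp_rot: [0.0, 0.5, 0.866, 0.001]
contact_force: [0.4, 2.8, 4.4]
grip_width: 0.166
grasp_force: 30.0
```

```bash
python3 st.py
```

```text
16.45 [0.5319 0.3619 0.1732] yaw -1.0460314212813406 Fz 5.25 Tz [0.036 0.088 0.009 0.018 0.03 ] 0.036386531622561356 J6 [0.1099 0.0545 0.0414 0.0391 0.0388] q6 -0.10112335353656736
```

carry_out:
  series:
    - {"x": 0, "y": 0, "z": 0, "rx": 0, "ry": 0, "rz": 0.025, "fingers": 1}
    - {"x": 0, "y": 0, "z": 0, "rx": 0, "ry": 0, "rz": 0.05, "fingers": 1}
    - {"x": 0, "y": 0, "z": 0, "rx": 0, "ry": 0, "rz": 0.05, "fingers": 1}

```text
time: 16.75
ee_pos: [0.5319, 0.3619, 0.1732]
tcp_rot: [0.0, 0.521, 0.853, 0.001]
contact_force: [0.9, 3.1, 4.3]
grip_width: 0.165
grasp_force: 30.0
```

```bash
python3 st.py
```

```text
17.0 [0.5319 0.3619 0.1732] yaw -1.0962621693484722 Fz 4.61 Tz [0.033 0.062 0.039 0.055 0.017] 0.041414712925304936 J6 [0.1101 0.0547 0.0417 0.0398 0.0394] q6 -0.05086802770260394
```

carry_out:
  series:
    - {"x": 0, "y": 0, "z": 0, "rx": 0, "ry": 0, "rz": 0.025, "fingers": 1}
    - {"x": 0, "y": 0, "z": 0, "rx": 0, "ry": 0, "rz": 0.05, "fingers": 1}
    - {"x": 0, "y": 0, "z": 0, "rx": 0, "ry": 0, "rz": 0.05, "fingers": 1}

```text
time: 17.3
ee_pos: [0.5319, 0.3619, 0.1732]
tcp_rot: [0.0, 0.542, 0.84, 0.001]
contact_force: [1.6, 2.3, 4.9]
grip_width: 0.168
grasp_force: 30.0
```

```bash
python3 st.py
```

```text
17.55 [0.5319 0.3619 0.1732] yaw -1.146244559602122 Fz 5.22 Tz [0.047 0.013 0.075 0.008 0.005] 0.02937064928243683 J6 [0.1236 0.067  0.0537 0.0513 0.051 ] q6 -0.0009062101301165256
```

J6 has risen from 0.039 to 0.051, so contact is starting. Smaller steps now.

carry_out:
  series:
    - {"x": 0, "y": 0, "z": 0, "rx": 0, "ry": 0, "rz": 0.015, "fingers": 1}
    - {"x": 0, "y": 0, "z": 0, "rx": 0, "ry": 0, "rz": 0.03, "fingers": 1}
    - {"x": 0, "y": 0, "z": 0, "rx": 0, "ry": 0, "rz": 0.03, "fingers": 1}

```text
time: 17.85
ee_pos: [0.5319, 0.3618, 0.1732]
tcp_rot: [0.001, 0.555, 0.832, 0.001]
contact_force: [1.3, 2.1, 5.6]
grip_width: 0.163
grasp_force: 30.0
```

```bash
python3 st.py
```

```text
18.1 [0.532  0.3618 0.1732] yaw -1.1761248810369507 Fz 4.32 Tz [0.075 0.004 0.11  0.038 0.092] 0.06365686033264474 J6 [0.1196 0.0857 0.0778 0.0764 0.0762] q6 0.028992636721131518
```

carry_out:
  series:
    - {"x": 0, "y": 0, "z": 0, "rx": 0, "ry": 0, "rz": 0.015, "fingers": 1}
    - {"x": 0, "y": 0, "z": 0, "rx": 0, "ry": 0, "rz": 0.03, "fingers": 1}
    - {"x": 0, "y": 0, "z": 0, "rx": 0, "ry": 0, "rz": 0.03, "fingers": 1}

```text
time: 18.4
ee_pos: [0.532, 0.3618, 0.1732]
tcp_rot: [0.001, 0.567, 0.824, 0.001]
contact_force: [1.4, 2.0, 5.3]
grip_width: 0.165
grasp_force: 30.0
```

```bash
python3 st.py
```

```text
18.65 [0.532  0.3618 0.1731] yaw -1.2058134284547426 Fz 4.99 Tz [0.136 0.141 0.057 0.136 0.054] 0.10482962237493332 J6 [0.1389 0.1014 0.0928 0.0913 0.0911] q6 0.05871845197517078
```

carry_out:
  series:
    - {"x": 0, "y": 0, "z": 0, "rx": 0, "ry": 0, "rz": 0.015, "fingers": 1}
    - {"x": 0, "y": 0, "z": 0, "rx": 0, "ry": 0, "rz": 0.03, "fingers": 1}
    - {"x": 0, "y": 0, "z": 0, "rx": 0, "ry": 0, "rz": 0.03, "fingers": 1}

```text
time: 18.95
ee_pos: [0.532, 0.3618, 0.1732]
tcp_rot: [0.001, 0.579, 0.815, 0.001]
contact_force: [1.6, 2.5, 4.9]
grip_width: 0.167
grasp_force: 30.0
```

```bash
python3 st.py
```

```text
19.2 [0.532  0.3618 0.1731] yaw -1.2357844126941258 Fz 4.8 Tz [0.1   0.101 0.094 0.129 0.11 ] 0.10695488319788193 J6 [0.1481 0.1139 0.1059 0.1046 0.1044] q6 0.08872054128967972
```

carry_out:
  series:
    - {"x": 0, "y": 0, "z": 0, "rx": 0, "ry": 0, "rz": 0.015, "fingers": 1}
    - {"x": 0, "y": 0, "z": 0, "rx": 0, "ry": 0, "rz": 0.03, "fingers": 1}
    - {"x": 0, "y": 0, "z": 0, "rx": 0, "ry": 0, "rz": 0.03, "fingers": 1}

```text
time: 19.5
ee_pos: [0.532, 0.3618, 0.1732]
tcp_rot: [0.001, 0.592, 0.806, 0.001]
contact_force: [1.8, 2.4, 5.7]
grip_width: 0.16
grasp_force: 30.0
```

```bash
python3 st.py
```

```text
19.75 [0.532  0.3618 0.1732] yaw -1.2657214314487844 Fz 5.68 Tz [0.118 0.073 0.156 0.128 0.186] 0.1321832805848821 J6 [0.1614 0.1273 0.1194 0.118  0.1178] q6 0.11865200049773236
```

```bash
python3 - <<'E'
from h import *
im,p=snap('wrist','w7raw.png')
for f in('w5raw','w7raw'):
    g=cv2.cvtColor(cv2.imread(f'pics/{f}.png'),cv2.COLOR_BGR2GRAY).astype(int)
    for r in(186,192,198,204,210,216): print(f,r,*g[r,236:276:1])
E
```

```text
w5raw 186 197 145 101 95 96 100 97 81 63 62 60 63 62 64 64 63 63 63 62 63 62 64 63 63 62 60 61 60 61 60 62 81 113 116 119 120 121 121 122 125
w5raw 192 221 221 220 220 217 190 108 69 71 73 75 76 76 78 77 79 78 78 79 77 78 78 75 77 77 75 75 73 72 72 70 66 77 112 115 114 117 121 122 122
w5raw 198 218 219 219 219 218 201 122 74 73 75 75 76 77 78 80 79 78 79 79 78 78 78 77 78 77 78 77 74 74 73 69 67 73 98 111 115 117 115 116 118
w5raw 204 218 214 187 121 111 118 84 68 71 74 74 74 76 78 79 80 79 78 79 79 79 78 76 77 77 77 75 75 73 72 70 66 75 105 116 135 116 113 114 116
w5raw 210 207 176 128 110 114 116 78 67 73 72 74 73 76 77 78 77 78 78 78 77 78 77 76 76 76 76 75 73 71 70 68 68 84 109 114 130 153 168 175 176
w5raw 216 130 128 127 127 127 120 78 66 69 71 72 74 75 76 76 76 77 76 77 77 75 76 74 76 76 75 75 72 71 70 67 67 89 124 127 125 125 128 128 116
w7raw 186 131 132 133 135 130 110 70 56 56 59 58 59 59 58 60 58 58 57 60 59 59 58 58 59 59 56 57 57 62 88 125 137 138 137 138 139 136 121 95 85
w7raw 192 136 134 131 126 89 65 68 70 70 72 74 74 74 76 75 74 75 74 74 72 72 74 72 73 72 70 70 68 67 64 85 125 134 138 136 139 139 138 137 136
w7raw 198 125 111 92 72 60 65 69 71 73 73 76 76 77 77 78 77 76 77 77 77 77 77 75 75 74 72 71 69 68 63 62 75 77 74 71 72 79 100 123 134
w7raw 204 72 75 76 76 68 62 69 71 71 75 72 75 77 75 76 77 76 76 75 76 76 76 73 75 74 72 70 69 68 64 74 107 108 106 96 82 75 74 71 82
w7raw 210 74 80 94 94 77 64 67 69 71 72 73 75 76 76 75 75 76 76 75 75 74 75 75 75 72 73 71 68 65 65 83 125 125 109 97 96 92 79 76 76
w7raw 216 127 127 125 124 102 64 66 68 69 72 71 74 74 74 75 74 74 75 75 74 75 75 75 76 73 71 69 69 67 63 73 109 127 128 127 128 129 132 129 117
```

The handle hasn't rotated in the grip; it only moved sideways by about 1 mm. J6 and Tz agree, so I'll keep going in small steps.

carry_out:
  series:
    - {"x": 0, "y": 0, "z": 0, "rx": 0, "ry": 0, "rz": 0.015, "fingers": 1}
    - {"x": 0, "y": 0, "z": 0, "rx": 0, "ry": 0, "rz": 0.03, "fingers": 1}
    - {"x": 0, "y": 0, "z": 0, "rx": 0, "ry": 0, "rz": 0.03, "fingers": 1}

```text
time: 20.1
ee_pos: [0.532, 0.3618, 0.1732]
tcp_rot: [0.001, 0.604, 0.797, 0.001]
contact_force: [2.0, 2.7, 5.4]
grip_width: 0.166
grasp_force: 30.0
```

```bash
python3 st.py
```

```text
20.35 [0.532  0.3618 0.1732] yaw -1.2955509697440366 Fz 3.87 Tz [0.143 0.174 0.166 0.148 0.161] 0.15837246125466192 J6 [0.1772 0.142  0.1338 0.1324 0.1322] q6 0.14851991234181072
```

carry_out:
  series:
    - {"x": 0, "y": 0, "z": 0, "rx": 0, "ry": 0, "rz": 0.015, "fingers": 1}
    - {"x": 0, "y": 0, "z": 0, "rx": 0, "ry": 0, "rz": 0.03, "fingers": 1}
    - {"x": 0, "y": 0, "z": 0, "rx": 0, "ry": 0, "rz": 0.03, "fingers": 1}

```text
time: 20.65
ee_pos: [0.5321, 0.3618, 0.1732]
tcp_rot: [0.001, 0.615, 0.788, 0.001]
contact_force: [1.1, 2.7, 4.9]
grip_width: 0.167
grasp_force: 30.0
```

```bash
sed -i 's/range(5)/range(12)/' st.py; python3 st.py
```

```text
21.25 [0.532  0.3617 0.1732] yaw -1.3255429999291675 Fz 4.08 Tz [0.195 0.159 0.114 0.134 0.134 0.142 0.101 0.18  0.104 0.166 0.178 0.116] 0.14347192173564582 J6 [0.1914 0.1574 0.1494 0.148  0.1478 0.1478 0.1478 0.1478 0.1478 0.1478
 0.1478 0.1479] q6 0.17851351289470446
```

carry_out:
  series:
    - {"x": 0, "y": 0, "z": 0, "rx": 0, "ry": 0, "rz": 0.015, "fingers": 1}
    - {"x": 0, "y": 0, "z": 0, "rx": 0, "ry": 0, "rz": 0.03, "fingers": 1}
    - {"x": 0, "y": 0, "z": 0, "rx": 0, "ry": 0, "rz": 0.04, "fingers": 1}
    - {"x": 0, "y": 0, "z": 0, "rx": 0, "ry": 0, "rz": 0.04, "fingers": 1}

```text
time: 21.65
ee_pos: [0.5321, 0.3617, 0.1732]
tcp_rot: [0.001, 0.631, 0.776, 0.001]
contact_force: [2.3, 2.6, 4.6]
grip_width: 0.165
grasp_force: 30.0
```

```bash
sed -i 's/range(12)/range(5)/' st.py; python3 st.py
```

```text
21.9 [0.5321 0.3618 0.1732] yaw -1.3654722723026436 Fz 4.94 Tz [0.139 0.203 0.157 0.147 0.078] 0.14480459219422276 J6 [0.2042 0.1816 0.1764 0.1755 0.1753] q6 0.21849746687589233
```

carry_out:
  series:
    - {"x": 0, "y": 0, "z": 0, "rx": 0, "ry": 0, "rz": 0.015, "fingers": 1}
    - {"x": 0, "y": 0, "z": 0, "rx": 0, "ry": 0, "rz": 0.03, "fingers": 1}
    - {"x": 0, "y": 0, "z": 0, "rx": 0, "ry": 0, "rz": 0.03, "fingers": 1}

```text
time: 22.2
ee_pos: [0.5321, 0.3617, 0.1732]
tcp_rot: [0.001, 0.643, 0.766, 0.001]
contact_force: [2.3, 1.9, 5.3]
grip_width: 0.166
grasp_force: 30.0
```

```bash
sed -i 's/range(5)/range(12)/' st.py; python3 st.py
```

```text
22.8 [0.532  0.3617 0.1731] yaw -1.3954669130253112 Fz 5.93 Tz [0.205 0.161 0.194 0.175 0.177 0.193 0.2   0.164 0.205 0.205 0.21  0.174] 0.1885719477435496 J6 [0.2288 0.1946 0.1865 0.1851 0.1849 0.1849 0.1849 0.185  0.1849 0.185
 0.185  0.185 ] q6 0.24848564252581623
```

carry_out:
  series:
    - {"x": 0, "y": 0, "z": 0, "rx": 0, "ry": 0, "rz": 0.012, "fingers": 1}
    - {"x": 0, "y": 0, "z": 0, "rx": 0, "ry": 0, "rz": 0.025, "fingers": 1}
    - {"x": 0, "y": 0, "z": 0, "rx": 0, "ry": 0, "rz": 0.025, "fingers": 1}

```text
time: 23.1
ee_pos: [0.5321, 0.3617, 0.1732]
tcp_rot: [0.001, 0.652, 0.758, 0.001]
contact_force: [2.9, 2.2, 5.0]
grip_width: 0.163
grasp_force: 30.0
```

```bash
sed -i 's/range(12)/range(6)/' st.py; python3 st.py
```

```text
23.4 [0.5321 0.3617 0.1732] yaw -1.4201338844450784 Fz 5.8 Tz [0.214 0.202 0.176 0.207 0.221 0.171] 0.1986221018721935 J6 [0.241  0.2073 0.1993 0.1979 0.1977 0.1977] q6 0.27321825662032384
```

The torque is snug at about 0.198 N m. I'll ease the twist off the key, without reversing it, before pulling it out.

carry_out:
  series:
    - {"x": 0, "y": 0, "z": 0, "rx": 0, "ry": 0, "rz": -0.03, "fingers": 1}
    - {"x": 0, "y": 0, "z": 0, "rx": 0, "ry": 0, "rz": -0.06, "fingers": 1}
    - {"x": 0, "y": 0, "z": 0, "rx": 0, "ry": 0, "rz": -0.06, "fingers": 1}

```text
time: 23.7
ee_pos: [0.532, 0.3617, 0.1732]
tcp_rot: [0.001, 0.629, 0.778, 0.001]
contact_force: [2.7, 1.9, 4.9]
grip_width: 0.17
grasp_force: 30.0
```

```bash
sed -i 's/range(6)/range(4)/' st.py; python3 st.py
```

```text
23.9 [0.532  0.3617 0.1732] yaw -1.3606253922259361 Fz 5.59 Tz [0.09  0.018 0.131 0.151] 0.09742404038430444 J6 [0.012  0.0798 0.0957 0.0984] q6 0.2135446142846982
```

carry_out:
  series:
    - {"x": 0, "y": 0, "z": 0, "rx": 0, "ry": 0, "rz": -0.03, "fingers": 1}
    - {"x": 0, "y": 0, "z": -0.1, "rx": 0, "ry": 0, "rz": -0.03, "fingers": 1}
    - {"x": 0, "y": 0, "z": -0.25, "rx": 0, "ry": 0, "rz": -0.03, "fingers": 1}
    - {"x": 0, "y": 0, "z": -0.45, "rx": 0, "ry": 0, "rz": -0.03, "fingers": 1}
    - {"x": 0, "y": 0, "z": -0.65, "rx": 0, "ry": 0, "rz": -0.03, "fingers": 1}

```text
time: 24.4
ee_pos: [0.53, 0.3606, 0.1884]
tcp_rot: [-0.001, 0.617, 0.787, -0.002]
contact_force: [-0.5, -0.7, -2.0]
grip_width: 0.165
grasp_force: 30.0
```

```bash
sed -i 's/range(4)/range(1)/' st.py; python3 st.py
```

```text
24.45 [0.5296 0.3606 0.1893] yaw -1.330277443519638 Fz -1.16 Tz [-0.038] -0.037775752731880184 J6 [-0.0027] q6 0.18331207374763858
```

carry_out:
  series:
    - {"x": 0, "y": 0, "z": -0.2, "rx": 0, "ry": 0, "rz": 0, "fingers": 1}
    - {"x": 0, "y": 0, "z": -0.5, "rx": 0, "ry": 0, "rz": 0, "fingers": 1}
    - {"x": 0, "y": 0, "z": -0.8, "rx": 0, "ry": 0, "rz": 0, "fingers": 1}
    - {"x": 0, "y": 0, "z": -0.8, "rx": 0, "ry": 0, "rz": 0, "fingers": 1}

```text
time: 24.85
ee_pos: [0.5316, 0.3617, 0.2107]
tcp_rot: [0.001, 0.617, 0.787, 0.001]
contact_force: [0.3, -0.6, -2.1]
grip_width: 0.164
grasp_force: 30.0
```

```bash
python3 st.py; python3 - <<'E'
from h import *
o=telemetry.get_obs();print(o['contact_force'],o['torque'])
im,p=snap('wrist','w8raw.png')
for f in('w5raw','w8raw'):
    g=cv2.cvtColor(cv2.imread(f'pics/{f}.png'),cv2.COLOR_BGR2GRAY).astype(int)
    for r in(180,192,204,216): print(f,r,*g[r,236:276:1])
    print(*g[172:192,254])
E
```

```text
24.9 [0.5314 0.3615 0.21  ] yaw -1.329788327874745 Fz -1.54 Tz [-0.011] -0.011366801181905318 J6 [-0.0017] q6 0.18285432352951828
[ 0.30162106  0.24008811 -1.53631853] [-0.01399218  0.00609406  0.00082969]
w5raw 180 94 98 102 102 105 105 106 107 106 106 104 96 90 84 78 78 76 77 77 79 82 83 84 83 82 83 93 107 114 118 120 122 123 124 123 125 128 131 132 132
w5raw 192 221 221 220 220 217 190 108 69 71 73 75 76 76 78 77 79 78 78 79 77 78 78 75 77 77 75 75 73 72 72 70 66 77 112 115 114 117 121 122 122
w5raw 204 218 214 187 121 111 118 84 68 71 74 74 74 76 78 79 80 79 78 79 79 79 78 76 77 77 77 75 75 73 72 70 66 75 105 116 135 116 113 114 116
w5raw 216 130 128 127 127 127 120 78 66 69 71 72 74 75 76 76 76 77 76 77 77 75 76 74 76 76 75 75 72 71 70 67 67 89 124 127 125 125 128 128 116
116 117 116 117 115 115 113 102 77 63 61 62 61 61 62 65 68 73 76 78
w8raw 180 135 135 133 130 131 133 134 134 133 130 128 125 110 94 81 80 77 74 74 78 76 76 76 81 82 86 94 108 123 132 136 136 137 138 139 165 219 233 235 235
w8raw 192 130 115 102 75 72 73 67 60 65 71 72 72 72 75 74 74 75 73 75 74 73 74 73 74 73 72 72 72 71 69 67 62 62 75 91 121 117 107 134 188
w8raw 204 130 116 98 102 110 111 76 63 67 70 72 72 74 73 76 76 75 75 75 77 76 76 75 74 75 73 73 70 69 68 66 64 70 101 105 113 104 96 120 172
w8raw 216 127 124 125 124 125 119 76 63 66 68 70 71 72 74 72 73 74 74 74 74 75 74 74 73 74 72 70 70 68 65 65 64 88 123 125 126 126 127 126 113
139 135 138 138 137 137 132 109 74 60 57 57 58 57 58 63 65 71 72 73
```

The key is free, its weight has come back on the wrist, and the grip is unchanged. Returning to the block in front of the drill stand.

carry_out:
  series:
    - {"x": 0.15, "y": -0.6, "z": 0, "rx": 0, "ry": 0, "rz": -0.14, "fingers": 1}
    - {"x": 0.35, "y": -1.4, "z": 0, "rx": 0, "ry": 0, "rz": -0.28, "fingers": 1}
    - {"x": 0.55, "y": -2.2, "z": 0, "rx": 0, "ry": 0, "rz": -0.42, "fingers": 1}
    - {"x": 0.7, "y": -2.85, "z": 0, "rx": 0, "ry": 0, "rz": -0.56, "fingers": 1}
    - {"x": 0.76, "y": -3.11, "z": 0, "rx": 0, "ry": 0, "rz": -0.7, "fingers": 1}

```text
time: 25.45
ee_pos: [0.4485, 0.3609, 0.2086]
tcp_rot: [-0.001, 0.307, 0.952, -0.001]
contact_force: [0.2, -0.3, -1.5]
grip_width: 0.161
grasp_force: 30.0
```

carry_out:
  series:
    - {"x": -0.6, "y": -0.82, "z": 0, "rx": 0, "ry": 0, "rz": -0.12, "fingers": 1}
    - {"x": -1.5, "y": -2.06, "z": 0, "rx": 0, "ry": 0, "rz": -0.24, "fingers": 1}
    - {"x": -2.4, "y": -3.29, "z": 0, "rx": 0, "ry": 0, "rz": -0.36, "fingers": 1}
    - {"x": -3.3, "y": -4.53, "z": 0, "rx": 0, "ry": 0, "rz": -0.49, "fingers": 1}
    - {"x": -4, "y": -5.49, "z": 0, "rx": 0, "ry": 0, "rz": -0.49, "fingers": 1}

```text
time: 25.95
ee_pos: [0.4504, 0.1896, 0.209]
tcp_rot: [-0.0, 0.069, 0.998, -0.0]
contact_force: [0.1, 0.2, -2.2]
grip_width: 0.166
grasp_force: 30.0
```

carry_out:
  series:
    - {"x": -0.18, "y": -1.3, "z": 0, "rx": 0, "ry": 0, "rz": 0, "fingers": 1}
    - {"x": -0.37, "y": -2.6, "z": 0, "rx": 0, "ry": 0, "rz": 0, "fingers": 1}
    - {"x": -0.55, "y": -3.9, "z": 0, "rx": 0, "ry": 0, "rz": 0, "fingers": 1}
    - {"x": -0.73, "y": -5.15, "z": 0, "rx": 0, "ry": 0, "rz": 0, "fingers": 1}
    - {"x": -0.73, "y": -5.15, "z": 0, "rx": 0, "ry": 0, "rz": 0, "fingers": 1}

```text
time: 26.45
ee_pos: [0.4515, 0.0584, 0.2091]
tcp_rot: [0.0, 0.072, 0.997, -0.001]
contact_force: [0.4, 0.7, -1.9]
grip_width: 0.167
grasp_force: 30.0
```

carry_out:
  series:
    - {"x": 0, "y": 0, "z": 0, "rx": 0, "ry": 0, "rz": 0, "fingers": 1}
    - {"x": 0, "y": 0, "z": 0, "rx": 0, "ry": 0, "rz": 0, "fingers": 1}
    - {"x": 0, "y": 0, "z": 0, "rx": 0, "ry": 0, "rz": 0, "fingers": 1}
    - {"x": 0, "y": 0, "z": 0, "rx": 0, "ry": 0, "rz": 0, "fingers": 1}

```text
time: 26.85
ee_pos: [0.4511, 0.0623, 0.209]
tcp_rot: [-0.0, 0.069, 0.998, 0.0]
contact_force: [-0.1, 0.2, -1.8]
grip_width: 0.166
grasp_force: 30.0
```

```bash
python3 st.py; python3 -c "
from h import *
o=telemetry.get_obs();e=(np.array([.4508,.0608])-o['ee_pos'][:2]);w=o['tcp_rot'];y=-2*np.arctan2(w[1],w[2])
print('units x,y',np.array([-np.cos(y)*e[0]-np.sin(y)*e[1],-np.sin(y)*e[0]+np.cos(y)*e[1]])/.025,'rz',y+.1397,o['tcp_rot'],'z',(o['ee_pos'][2]-.0735)/.025)"
```

```text
26.9 [0.4511 0.0622 0.209 ] yaw -0.13824289272112136 Fz -1.65 Tz [-0.03] -0.029652905810692527 J6 [0.0014] q6 -1.541825129971515
units x,y [ 0.0020348  -0.05802293] rz 0.0014571072788786277 [-5.77295638e-05  6.90664182e-02  9.97612061e-01  4.11301950e-05] z 5.4209325847007435
```

carry_out:
  series:
    - {"x": 0, "y": -0.058, "z": 0.6, "rx": 0, "ry": 0, "rz": 0, "fingers": 1}
    - {"x": 0, "y": -0.058, "z": 1.6, "rx": 0, "ry": 0, "rz": 0, "fingers": 1}
    - {"x": 0, "y": -0.058, "z": 2.6, "rx": 0, "ry": 0, "rz": 0, "fingers": 1}
    - {"x": 0, "y": -0.058, "z": 3.2, "rx": 0, "ry": 0, "rz": 0, "fingers": 1}
    - {"x": 0, "y": -0.058, "z": 3.5, "rx": 0, "ry": 0, "rz": 0, "fingers": 1}

```text
time: 27.4
ee_pos: [0.4503, 0.0605, 0.1203]
tcp_rot: [-0.001, 0.069, 0.998, 0.0]
contact_force: [0.3, 0.1, -2.6]
grip_width: 0.164
grasp_force: 30.0
```

```bash
python3 st.py
```

```text
27.45 [0.4502 0.0604 0.1199] yaw -0.13915164709718666 Fz -2.32 Tz [0.008] 0.008418726951449042 J6 [0.] q6 -1.545193361112794
```

carry_out:
  series:
    - {"x": 0, "y": 0, "z": 0.3, "rx": 0, "ry": 0, "rz": 0, "fingers": 1}
    - {"x": 0, "y": 0, "z": 0.7, "rx": 0, "ry": 0, "rz": 0, "fingers": 1}
    - {"x": 0, "y": 0, "z": 1.1, "rx": 0, "ry": 0, "rz": 0, "fingers": 1}
    - {"x": 0, "y": 0, "z": 1.5, "rx": 0, "ry": 0, "rz": 0, "fingers": 1}
    - {"x": 0, "y": 0, "z": 1.7, "rx": 0, "ry": 0, "rz": 0, "fingers": 1}

```text
time: 27.95
ee_pos: [0.4506, 0.06, 0.078]
tcp_rot: [-0.001, 0.07, 0.998, 0.0]
contact_force: [0.2, 0.4, -3.0]
grip_width: 0.163
grasp_force: 30.0
```

```bash
python3 st.py
```

```text
28.0 [0.4503 0.06   0.0777] yaw -0.1399357646876668 Fz -2.7 Tz [0.049] 0.04907828245636629 J6 [-0.0002] q6 -1.5452640098997783
```

carry_out:
  series:
    - {"x": 0, "y": 0.03, "z": 0.06, "rx": 0, "ry": 0, "rz": 0, "fingers": 1}
    - {"x": 0, "y": 0.03, "z": 0.12, "rx": 0, "ry": 0, "rz": 0, "fingers": 1}
    - {"x": 0, "y": 0.03, "z": 0.15, "rx": 0, "ry": 0, "rz": 0, "fingers": 1}
    - {"x": 0, "y": 0.03, "z": 0.15, "rx": 0, "ry": 0, "rz": 0, "fingers": 1}

```text
time: 28.4
ee_pos: [0.4512, 0.0607, 0.0755]
tcp_rot: [0.0, 0.07, 0.998, -0.0]
contact_force: [-0.5, 0.6, -1.9]
grip_width: 0.163
grasp_force: 30.0
```

```bash
python3 st.py
```

```text
28.45 [0.4512 0.0607 0.0755] yaw -0.13976359573564778 Fz -2.15 Tz [-0.01] -0.009546688145358567 J6 [-0.] q6 -1.543554413712739
```

carry_out:
  series:
    - {"x": 0, "y": 0, "z": 0.03, "rx": 0, "ry": 0, "rz": 0, "fingers": 1}
    - {"x": 0, "y": 0, "z": 0.06, "rx": 0, "ry": 0, "rz": 0, "fingers": 1}
    - {"x": 0, "y": 0, "z": 0.07, "rx": 0, "ry": 0, "rz": 0, "fingers": 1}
    - {"x": 0, "y": 0, "z": 0.07, "rx": 0, "ry": 0, "rz": 0, "fingers": 1}

```text
time: 28.85
ee_pos: [0.4511, 0.0607, 0.0736]
tcp_rot: [0.0, 0.07, 0.998, -0.0]
contact_force: [-0.2, -0.3, -2.7]
grip_width: 0.165
grasp_force: 30.0
```

```bash
python3 st.py
```

```text
28.9 [0.4511 0.0607 0.0735] yaw -0.1398316103055278 Fz -2.28 Tz [-0.021] -0.021059985228654512 J6 [0.] q6 -1.543517391302387
```

carry_out:
  series:
    - {"x": 0, "y": 0, "z": 0.02, "rx": 0, "ry": 0, "rz": 0, "fingers": 1}
    - {"x": 0, "y": 0, "z": 0.02, "rx": 0, "ry": 0, "rz": 0, "fingers": 0.7}
    - {"x": 0, "y": 0, "z": 0.02, "rx": 0, "ry": 0, "rz": 0, "fingers": 0.4}
    - {"x": 0, "y": 0, "z": 0.02, "rx": 0, "ry": 0, "rz": 0, "fingers": 0}
    - {"x": 0, "y": 0, "z": 0.02, "rx": 0, "ry": 0, "rz": 0, "fingers": 0}

```text
time: 29.4
ee_pos: [0.4512, 0.0607, 0.073]
tcp_rot: [0.0, 0.07, 0.998, 0.0]
contact_force: [0.6, -0.8, -0.3]
grip_width: 0.444
grasp_force: 0.0
```

carry_out:
  series:
    - {"x": 0, "y": 0, "z": 0, "rx": 0, "ry": 0, "rz": 0, "fingers": 0}
    - {"x": 0, "y": 0, "z": 0, "rx": 0, "ry": 0, "rz": 0, "fingers": 0}
    - {"x": 0, "y": 0, "z": 0, "rx": 0, "ry": 0, "rz": 0, "fingers": 0}
    - {"x": 0, "y": 0, "z": 0, "rx": 0, "ry": 0, "rz": 0, "fingers": 0}
    - {"x": 0, "y": 0, "z": 0, "rx": 0, "ry": 0, "rz": 0, "fingers": 0}

```text
time: 29.9
ee_pos: [0.4511, 0.0607, 0.073]
tcp_rot: [-0.0, 0.07, 0.998, 0.0]
contact_force: [0.1, -0.4, -0.1]
grip_width: 0.901
grasp_force: 0.0
```

carry_out:
  series:
    - {"x": 0, "y": 0, "z": -0.3, "rx": 0, "ry": 0, "rz": 0, "fingers": 0}
    - {"x": 0, "y": 0, "z": -1, "rx": 0, "ry": 0, "rz": 0, "fingers": 0}
    - {"x": 0, "y": 0, "z": -2.2, "rx": 0, "ry": 0, "rz": 0, "fingers": 0}
    - {"x": 0, "y": 0, "z": -3.6, "rx": 0, "ry": 0, "rz": 0, "fingers": 0}
    - {"x": 0, "y": 0, "z": -5, "rx": 0, "ry": 0, "rz": 0, "fingers": 0}

```text
time: 30.4
ee_pos: [0.4506, 0.0608, 0.1996]
tcp_rot: [-0.0, 0.07, 0.998, 0.0]
contact_force: [0.4, -0.2, -0.7]
grip_width: 0.998
grasp_force: 0.0
```

carry_out:
  series:
    - {"x": 0, "y": 0, "z": -1.5, "rx": 0, "ry": 0, "rz": 0, "fingers": 0}
    - {"x": 0, "y": 0, "z": -2, "rx": 0, "ry": 0, "rz": 0, "fingers": 0}
    - {"x": 0, "y": 0, "z": -2, "rx": 0, "ry": 0, "rz": 0, "fingers": 0}

```text
time: 30.7
ee_pos: [0.4524, 0.0606, 0.2508]
tcp_rot: [0.003, 0.07, 0.998, -0.0]
contact_force: [-0.2, 0.5, -0.2]
grip_width: 1.004
grasp_force: 0.0
```

```bash
python3 - <<'E'
from h import *
o=telemetry.get_obs();print(o['time'],o['ee_pos'],o['contact_force'],o['grip_width'])
s,ps=snap('scene','s9raw.png'); a=cv2.imread('pics/scene0.png')
d=cv2.absdiff(a,s[:,:,::-1].copy()).max(2)
print('block region diff',np.percentile(d[235:300,215:280],[50,90,99]),'shift',cv2.phaseCorrelate(cv2.cvtColor(a,6)[236:262,225:268].astype(np.float32),cv2.cvtColor(s,7)[236:262,225:268].astype(np.float32)))
im,p=snap('wrist','w9raw.png')
hsv=cv2.cvtColor(im,cv2.COLOR_RGB2HSV);m=((hsv[...,1]<60)&(hsv[...,2]<95)).astype(np.uint8)
print(p['cx'])
for X in [(.4505,.0603,.1),(.4505-.036*.99,.0603+.036*.139,.1),(.4505+.036*.99,.0603-.036*.139,.1),(.4505,.0603,.066)]: print(np.round(proj(p,X,True),1))
g=cv2.cvtColor(im,7)
for r in (160,170,180,190,200): 
    row=m[r,225:290]; i=np.flatnonzero(row); print(r,i.min()+225 if len(i) else None,i.max()+225 if len(i) else None,len(i))
E
```

```text
30.7 [0.45242825 0.06064442 0.2507515 ] [-0.1531409   0.47949061 -0.15635508] 1.003594504596809
block region diff [ 4. 27. 64.] shift ((-0.04672133799473599, 0.33962379564912126), 0.6441127837930687)
254.35281236796004
[254.3 180.9]
[254.3 147.5]
[254.4 212.9]
[254.4 174.9]
160 249 260 12
170 249 288 17
180 225 259 3
190 249 250 2
200 None None 0
```

```bash
python3 - <<'E'
from h import *
for f in('scene0','s9raw'):
    g=cv2.cvtColor(cv2.imread(f'pics/{f}.png'),6); m=(g[225:275,222:275]<55).astype(np.uint8)
    n,l,st,c=cv2.connectedComponentsWithStats(m);i=1+st[1:,4].argmax();print(f,st[i],c[i])
E
python3 - <<'E'
import sys;sys.path.insert(0,'.')
from h import *
a=cv2.imread('pics/side0.png');s,_=snap('side');b=s[:,:,::-1].copy()
for f,(r0,r1,c0,c1) in dict(block=(172,220,270,312),tape=(218,250,298,348),cup=(205,255,148,184),chuck=(200,225,230,290)).items():
    A,B=[cv2.cvtColor(x,6)[r0:r1,c0:c1].astype(np.float32) for x in(a,b)]
    print(f,np.percentile(abs(A-B),[50,95]),cv2.phaseCorrelate(A,B))
E
```

```text
scene0 [  9  20  31  13 204] [22.22058824 25.34313725]
s9raw [  8  20  32  12 182] [21.82967033 25.4010989 ]
block [ 1. 87.] ((0.5907176361902664, -0.15411705728884684), 0.7793927614335661)
tape [ 0.   82.05] ((0.0433666583176624, 0.005760944119430178), 0.9562165561318398)
cup [1. 2.] ((0.017312723763335924, -0.04173572475116316), 0.9973801512188382)
chuck [ 1. 89.] ((-0.022941562046259634, 0.4727616822300025), 0.8516111456553142)
```

The key stands where it started to within a fraction of a pixel, and the tape roll and cup haven't moved. Handing in.

```bash
python3 -c "
from h import *
print(ticket.finish_job())"
```

```text
the job is handed in; nothing more can be done
None
```

The chuck is tightened to about 0.2 N m on the key, within the snug range. The key was pulled out and is back upright in its hole in the block, and the job was handed in at about 31 s on the robot's clock. The tape roll and cup have not moved; the pliers were never approached but I did not check them in the last pictures.

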